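Unclamp the glued carved panel

TASK

The carved panel in the bench clamp has finished gluing. Lift the ratchet pawl and slide the sliding jaw well back (at least 30 mm), set both clamping cauls (the pale wooden blocks) aside in the wooden tray, then lift the panel out and lay it, right way up and without dropping it, across the two stickers in the middle of the free half of the drying board, beside the panel that is already drying and must not be disturbed. After that put each caul back on the clamp bed where and as it stood, and leave the clamp open.

Things in the scene. Friction and masses are not known exactly. Their poses are not given: they have to be found in the camera images.
- clamp: Dark grey bed 320 x 170 x 20 mm, fixed. Origin: centre of underside; +x to the grey fixed jaw (x 131 to 155, y +-65, top z 44). Bed top z 20; steel rails at y +-67 to 79, x -155 to 20, top z 32. At start, from the fixed jaw along -x: square caul (origin x 115.5, y 0), panel (71, 0), round caul (25, 0), sliding jaw. Brown strips mark both caul places. Set square caul 3 to 6 mm clear of the jaw.
- jaw (a joint): Grey sliding jaw's travel back along clamp -x, m: 0 at start, max 0.06. At 0 it spans clamp x -20 to 8 mm, y +-62, z 20 to 44; a steel toe (60 mm wide, z 35.5 to 44) overhangs 8 mm forward over the round caul's foot, which is free once the jaw is 20 mm back. About 4 N of friction; stays where left. Pawl down: blocked after about 1 mm.
- pawl (a joint): Steel ratchet pawl's angle, rad: 0 = down in the toothed rack (start), grows as its free end is lifted, max 1.0; clear of the teeth from 0.2. Hinge axis along clamp y on the sliding jaw's back, at clamp x -30 mm (less jaw travel), z 32; the arm reaches back along -x. Stiff: 2 to 3 N at the tab lifts it, it stays where left, and it rides with the jaw.
- pawl_tab (a point): Grip point of the pawl's upright steel thumb tab, 10 mm wide (clamp y), 16 mm long (x). At start at clamp x -82, y 0, z 66 mm; tab top z 75, arm below it z 37. Point is 52 mm behind and 34 mm above the hinge axis and turns with the pawl. Pinch along clamp y; once the pawl is up the jaw can be pulled back by it.
- square_caul: Pale wooden block at the fixed jaw, a rectangle from above: 60 mm long (own y), 48 high. Foot x -15 to 15; above z 21 a lip laps 8 mm over the panel (x -23 to 15). Origin: underside, middle of foot. Own -x is the lip's side; axes as the clamp's at start. 80 g. Grip across the 60 mm, near the top.
- round_caul: Pale wooden block at the sliding jaw: 42 mm long (own y), 48 high, low half-round foot (radius 16.5, z 0 to 14) bulging at its back. Foot x -16.5 to 16.5; above z 21 x -24.5 to 4.5, the lip lapping 8 mm over the panel. Origin: underside, middle of foot. Own -x is the lip's side: half a turn from the clamp's axes at start. 60 g. Grip across the 42 mm, near the top.
- panel: The work: dark hardwood panel carved with a rosette and leaves, 58 (own x) x 150 (own y) x 20 mm, carving 4 mm higher. Origin: centre of underside; axes as the clamp's at start. 160 g. The caul lips hold down its long edges. Grip across the 58 mm.
- tray: Open, empty wooden tray, 190 (x) x 160 (y) x 30 mm, walls and floor 6 mm, fixed: the side area for the cauls. Origin: centre of underside.
- drying_board: Grey board 240 (x) x 170 (y) x 12 mm, fixed, with two pale stickers (strips 16 mm wide) along its x at y -45 and +45, tops at z 32 mm. Origin: centre of underside. The free place is at x -60, y 0; the panel lies there with its length along the board's y.
- dry_panel: Panel of the same size as the work, carved with lozenges, already drying on the stickers at board x +65, y 0, length along y. Loose; leave it.
There are look-alikes about, which are no part of the job. Leave any purple or turquoise look-alike of the round_caul alone.

How it is judged (in metres and radians):
On the way, in this order (a step that is already met when the one before it is completed fails the run):
1. the pawl is lifted clear of the teeth (value of joint pawl above 0.2 rad), for 0.1 s.
2. the sliding jaw is back by at least 30 mm (value of joint jaw above 0.03 m), for 0.2 s.
3. both cauls are in the tray and let go, the panel still in the clamp (x of square_caul in the frame of tray between -0.085 and 0.085 m and y of square_caul in the frame of tray between -0.07 and 0.07 m and z of square_caul in the frame of tray between -0.01 and 0.04 m and contact force between the fingers and square_caul below 0.05 N and x of round_caul in the frame of tray between -0.085 and 0.085 m and y of round_caul in the frame of tray between -0.07 and 0.07 m and z of round_caul in the frame of tray between -0.01 and 0.04 m and contact force between the fingers and round_caul below 0.05 N and distance of panel from where it was at the start of the episode below 0.03 m), for 0.2 s.
4. the panel lies across both stickers in the free place, let go, the cauls still in the tray (x of panel in the frame of drying_board between -0.075 and -0.045 m and y of panel in the frame of drying_board between -0.015 and 0.015 m and z of panel in the frame of drying_board between 0.028 and 0.036 m and angle between the y axis of panel and the y axis of drying_board, either way round below 0.2 rad and angle between panel's own z axis and vertical below 0.1 rad and contact force between the fingers and panel below 0.05 N and linear speed of panel below 0.02 m/s and x of square_caul in the frame of tray between -0.085 and 0.085 m and y of square_caul in the frame of tray between -0.07 and 0.07 m and z of square_caul in the frame of tray between -0.01 and 0.04 m and contact force between the fingers and square_caul below 0.05 N and x of round_caul in the frame of tray between -0.085 and 0.085 m and y of round_caul in the frame of tray between -0.07 and 0.07 m and z of round_caul in the frame of tray between -0.01 and 0.04 m and contact force between the fingers and round_caul below 0.05 N), for 0.2 s.
At the end, for the whole second after the job is handed in: Panel flat, right way up, across both stickers, centre within 15 mm (x, y) of the free place, turned < 0.2 rad. Cauls upright on the bed, lips inwards, < 0.2 rad: round within 13 mm of where it stood; square too, but up to 17 mm from the fixed jaw. Jaw back >= 30 mm. All let go, at rest (x of panel in the frame of drying_board between -0.075 and -0.045 m and y of panel in the frame of drying_board between -0.015 and 0.015 m and z of panel in the frame of drying_board between 0.028 and 0.036 m and angle between the y axis of panel and the y axis of drying_board, either way round below 0.2 rad and angle between each of panel, square_caul, round_caul's own z axis and vertical below 0.1 rad and x of square_caul in the frame of clamp between 0.0985 and 0.1245 m and y of square_caul in the frame of clamp between -0.013 and 0.013 m and z of square_caul in the frame of clamp between 0.016 and 0.024 m and x of clamp in the frame of square_caul below -0.08 m and angle between the x axis of each of square_caul, round_caul and the x axis of clamp, either way round below 0.2 rad and x of round_caul in the frame of clamp between 0.012 and 0.038 m and y of round_caul in the frame of clamp between -0.013 and 0.013 m and z of round_caul in the frame of clamp between 0.016 and 0.024 m and x of clamp in the frame of round_caul above 0.005 m and value of joint jaw above 0.03 m and linear speed of each of panel, square_caul, round_caul below 0.02 m/s and contact force between the fingers and panel below 0.05 N and contact force between the fingers and square_caul below 0.05 N and contact force between the fingers and round_caul below 0.05 N); the robot touches nothing.
It fails at once if the panel is dropped (moves faster than 0.4 m/s while the fingers do not hold it) (contact force between the fingers and panel below 0.05 N and linear speed of panel above 0.4 m/s).
It fails at once if the drying panel is shifted by more than 15 mm (distance of dry_panel from where it was at the start of the episode above 0.015 m).
It also fails if it takes over 136 s, if anything falls off the work surface, if the arm or the gripper's body presses on something with over 40 N, if the wrist force passes 120 N, or if a joint passes its speed limit or range.

ROBOT

A 7-joint arm with a two-finger parallel gripper is mounted at the origin on the work surface. World frame = base frame: x ahead of the robot, y to its left, z up, the work surface at z = 0. Lengths are in mm, angles in rad, forces in N, time in s.
With the tool pointing down it reaches from about 400 to 875 mm from the base axis. Payload 4.4 kg.
Tool frame: the origin (TCP) lies between the finger pads; the fingertips stand ctrl.tcp_to_tips ahead of it and the grasp point (between the pads) lies 8 mm behind it (ctrl.tcp_to_tips is the distance from the TCP to the fingertips, in mm); z points along the fingers, y is the direction in which the jaws open and shut (so a half turn about z gives the same grasp; the last joint's range is limited). The gripper opens to 85 mm and grips with 20 to 120 N. Pads are 22 mm wide; open, the fingers measure 114 mm over their backs; the gripper's body (76 mm by 85 mm) begins 54 mm behind the grasp point. The pads swing forward as they close: fully open they stand 13 mm farther back than shut.
Start: joints at [1.063, 0.628, 0.038, 1.517, -0.027, 0.996, -0.02], TCP at [277.947, -587.591, 242.313] pointing down, gripper open.
Joint ranges: [-3.06, 3.06], [-0.37, 2.12], [-1.25, 1.32], [0.18, 2.47], [-1.1, 4.24], [0.23, 1.98], [-2.94, 2.94]. Speed limits (rad/s): [2.57, 2.57, 3.14, 3.14, 3.14, 3.14, 3.14].

INTERFACE

Orientations are given as [roll, pitch, yaw] about the fixed x, y, z axes, in that order (R = Rz(yaw) Ry(pitch) Rx(roll)).
In Python, from cell import ctrl gives the robot as it stands.
- The arm moves only by the tool send_rows, never from a script. Its argument "rows" is a list of rows, each an object of numbers: "x", "y", "z": the shift along the world's x, y, z in cm; "roll": the turn about the world's z in degrees; "claw": the closure, from 0 (fully open) to 1 (shut). A call has 1 to 5 rows; each row is the pose to reach, as a shift and turn from the pose commanded when the call began; what a row does not reach only later rows make up. A row lasts 1/12 s, in which the tool goes at most 41.7 mm and 7.16 degrees, less where a joint would pass 70% of its speed; a pose out of reach is approached as far as the arm can. A call with a gripper value outside its range is refused whole. The fingers move at their own pace and stop on an object; the grip force is fixed at half the most. Time passes only in rows, so rows that repeat a pose let the fingers close. It gives the time, the measured TCP pose, the force and the opening at its end, in the units of the state.
- ctrl.read_state(): the state, without advancing time (a new reading comes with each control period).
- ctrl.get_image(name): name is "scene" or "top" or "wrist"; returns (picture, depth): 480x640x3 uint8, blue, green, red; 480x640 float32, mm along the optical axis (not along the pixel's ray), 0 where there is no reading.
- ctrl.get_calibration(name): a dict with "intrinsics" (3x3 intrinsics, pixels), "T" (4x4, takes a point from camera to world coordinates). Camera axes: x right, y down, z forward; pixel columns grow to the right and rows downward; lengths in mm; the calibration is good to about 2 mm. A picture is of the moment at which its call begins: read the wrist's pose just before it. get_calibration takes no time and is no camera call; for the wrist camera it gives the pose at the moment of the call.
- ctrl.finish_job(): hands the job in, once; it reports no verdict.
Trained networks look in the newest picture that a camera, given by its name, has taken for a name from the list of things; names that differ only in an ending like _2 or _b are one class to them, and where a whole thing is asked for, a point or a joint stands for the part that bears it (a point fixed in the world has none). Each returns a list of dicts, best first, with "confidence" (0 to 1); they miss things now and then, are a little off and sometimes report something else, mostly with a low value. They report only what shows in the picture. A call takes as long as a camera call. They do not tell look-alikes from the thing itself.
- ctrl.recognise(camera, query): "uv" ([column, row] in pixels, amid what is visible of it).
- ctrl.regions_of(camera, query): "region" (480x640 bool, what is visible of it) and "uv" ([column, row] in pixels, amid what is visible of it).
- ctrl.place_of(camera, query): "uv" ([column, row] in pixels: a listed point, or the origin of a listed thing).
The state is a dict: "clock": time; "qpos": joint angles; "qd": joint speeds; "tau": joint torques, N m; "eef_pos": TCP position; "tool_rot": TCP orientation; "force": force on the tool from outside, world axes, zero at the start; "torque": the same for the moment, N m; "width": finger opening in mm.
Only numpy, scipy, OpenCV 4.12 (cv2) and the standard library are available. Lean on these libraries where they do the work, as an engineer would, in place of code of your own. Each camera call takes 0.05 s, during which the arm holds its last target. There are 200 camera calls.

## Working session

There is one attempt and no reset: what is moved stays moved. The work goes in short steps, Python scripts to look and compute and a tool call to move; the robot and the scene stay as the last step left them, time stands still between calls to the robot, and variables do not carry over. Pictures are saved under pics/ and viewed, on a budget of 14 in all, crops included, one or two more only if the job needs it, and the job is handed in when it is done.

Besides the shell and the picture viewer there is one more tool, called after "Request:" as name(argument=value, ...), one argument or row to a line, values as JSON. send_rows: Moves the arm, as the interface text tells. Its arguments: {"type":"object","properties":{"rows":{"type":"array"}},"required":["rows"]}

```bash
mkdir -p pics; ls; python3 - <<'E'
from cell import ctrl
import cv2
s=ctrl.read_state(); print(s, ctrl.tcp_to_tips)
for n in ("scene","top"):
    im,d=ctrl.get_image(n); cv2.imwrite(f"pics/{n}0.png",im)
    c=ctrl.get_calibration(n); print(n,c["intrinsics"].round(1).tolist(),c["T"].round(3).tolist())
E
```

```text
pics
{'clock': 0.0, 'qpos': array([ 1.06319558,  0.62932365,  0.03843636,  1.51838267, -0.02698901,
        0.99628206, -0.01998615]), 'qd': array([-0.00097929,  0.00127234, -0.00059638, -0.00071935, -0.00129823,
        0.00052374,  0.00060424]), 'tau': array([-2.68156618e-04, -5.63413131e+01,  1.22619476e+00, -1.93445760e+01,
        1.09903034e-02,  1.06361933e-02,  1.93585606e-05]), 'eef_pos': array([ 277.68696369, -587.02982737,  241.39883783]), 'tool_rot': array([-3.13971503e+00,  2.97582329e-05,  4.41824802e-01]), 'force': array([-0.68557636, -0.52263457,  0.04006481]), 'torque': array([-0.04402101,  0.01976056, -0.02342525]), 'width': 85.47338987640678} 11.0
scene [[551.8, 0.0, 321.3], [0.0, 551.8, 234.9], [0.0, 0.0, 1.0]] [[-0.127, 0.662, -0.738, 1393.237], [0.992, 0.096, -0.084, -7.083], [0.015, -0.743, -0.669, 816.007], [0.0, 0.0, 0.0, 1.0]]
top [[613.3, 0.0, 321.7], [0.0, 613.3, 235.3], [0.0, 0.0, 1.0]] [[0.012, -0.999, 0.045, 502.984], [-1.0, -0.013, -0.016, -80.557], [0.016, -0.045, -0.999, 1536.255], [0.0, 0.0, 0.0, 1.0]]
```

View pics/top0.png

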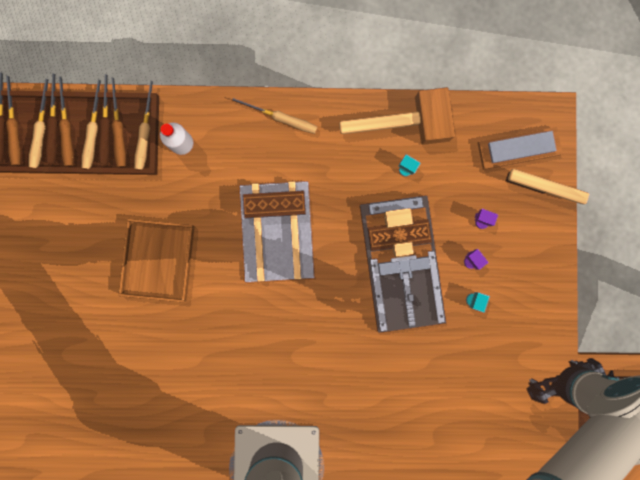

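View pics/scene0.png

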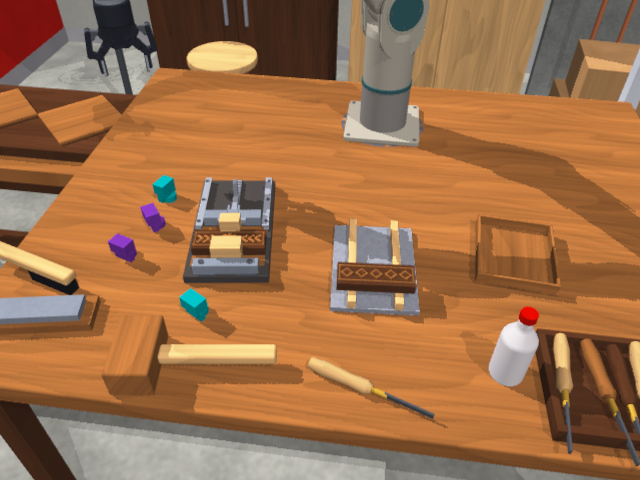

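The top view shows the clamp at (403,264), its fixed jaw at the far end. The board is at (277,232), with the dry panel at its far end (274,205), and the tray is at (157,261). Candidates for the cauls:
- Pale square caul: (399,218)
- Pale round caul: (403,249)
- Turquoise look-alikes: (409,165) and (479,302)
- Purple look-alikes: (486,219) and (476,260)

I choose the two pale blocks in the clamp.

```bash
cat > h.py <<'E'
from cell import ctrl
import cv2, numpy as np
def cloud(cam):
    im,d=ctrl.get_image(cam); c=ctrl.get_calibration(cam); K=c["intrinsics"];T=c["T"]
    v,u=np.mgrid[:480,:640]
    p=np.stack([(u-K[0,2])/K[0,0]*d,(v-K[1,2])/K[1,1]*d,d],-1)@T[:3,:3].T+T[:3,3]
    p[d<=0]=np.nan
    return im,p
def proj(cam,P):
    c=ctrl.get_calibration(cam); q=np.linalg.inv(c["T"])@np.r_[P,1]; r=c["intrinsics"]@q[:3]; return r[:2]/r[2]
def rect(p,m):
    q=p[m]; r=cv2.minAreaRect(q[:,:2].astype(np.float32)); return r,len(q)
def clampT(cx,cy,yaw):
    c,s=np.cos(yaw),np.sin(yaw)
    return lambda x,y,z=0: np.array([cx+c*x-s*y,cy+s*x+c*y,z])
E
python3 - <<'E'
from h import *
im,p=cloud("top")
fmt=lambda r:[np.round(t,1).tolist() if np.ndim(t) else round(t,1) for t in r]
for n in ("clamp","tray","drying_board","dry_panel","panel","square_caul","round_caul","pawl"):
    for r in ctrl.regions_of("top",n)[:3]:
        m=r["region"]&np.isfinite(p[...,2])
        z=p[...,2]
        mm=cv2.erode((m).astype(np.uint8),np.ones((2,2)))>0
        q=p[mm]
        if len(q)<5: continue
        m2=m&(z>8) if n in("clamp","tray","drying_board") else m
        print(n,round(r["confidence"],2),np.round(r["uv"]),"zpct",np.percentile(q[:,2],[5,50,95]).round(1),fmt(rect(p,m2)[0]),len(q), fmt(np.nanmedian(q,0)))
for n in ("clamp","tray","drying_board","panel","square_caul","round_caul","pawl_tab","dry_panel"):
    print(n,[(round(r["confidence"],2),np.round(r["uv"],1).tolist()) for r in ctrl.place_of("top",n)[:3]])
# heights over table samples
print("table z",[p[v,u].round(1).tolist() for v,u in((350,230),(180,350),(300,340),(380,480))])
E
```

```text
clamp 0.92 [406. 280.] zpct [15.8 23.4 47.2] [[504.9, -305.1], [321.0, 171.7], 8.5] 6506 [np.float64(464.3), np.float64(-308.0), np.float64(23.4)]
tray 0.98 [157. 260.] zpct [ 1.3  7.5 30.4] [[505.4, 301.8], [162.0, 190.1], 85.1] 4958 [np.float64(503.2), np.float64(303.7), np.float64(7.5)]
drying_board 0.65 [276. 245.] zpct [ 7.4 13.7 34.7] [[580.6, 9.1], [240.1, 170.3], 4.3] 4755 [np.float64(549.0), np.float64(4.6), np.float64(13.7)]
dry_panel 0.89 [275. 202.] zpct [46.6 53.1 58.5] [[645.3, 13.2], [58.8, 150.4], 4.5] 1387 [np.float64(643.1), np.float64(10.9), np.float64(53.1)]
panel 0.71 [399. 238.] zpct [35.4 41.2 46.8] [[575.1, -294.0], [58.0, 151.1], 8.3] 1166 [np.float64(573.4), np.float64(-295.3), np.float64(41.2)]
square_caul 0.63 [396. 218.] zpct [60.7 68.7 73.7] [[616.6, -286.8], [42.0, 60.3], 9.6] 387 [np.float64(613.6), np.float64(-285.8), np.float64(68.7)]
round_caul 0.91 [475. 259.] zpct [12.  46.  52.9] [[514.1, -480.1], [43.0, 41.5], 37.4] 285 [np.float64(512.9), np.float64(-479.1), np.float64(46.0)]
round_caul 0.83 [481. 223.] zpct [11.4 45.9 53.2] [[615.1, -509.1], [49.3, 42.1], 74.4] 288 [np.float64(615.2), np.float64(-504.2), np.float64(45.9)]
round_caul 0.73 [409. 168.] zpct [11.9 46.7 52.5] [[745.6, -313.1], [40.7, 42.1], 57.0] 258 [np.float64(743.1), np.float64(-313.1), np.float64(46.7)]
pawl 0.46 [408. 284.] zpct [33.2 39.5 77. ] [[449.8, -312.5], [64.3, 13.5], 7.3] 116 [np.float64(447.4), np.float64(-313.5), np.float64(39.5)]
clamp [(0.63, [401.3, 263.9])]
tray [(0.56, [156.9, 256.1])]
drying_board [(0.65, [275.9, 231.9])]
panel [(0.59, [397.6, 236.4])]
square_caul [(0.93, [395.8, 217.4])]
round_caul [(0.89, [405.9, 169.5]), (0.78, [398.4, 251.4]), (0.78, [473.2, 295.9])]
pawl_tab [(0.58, [406.6, 295.3])]
dry_panel [(0.71, [276.3, 205.2])]
table z [[285.3, 118.9, 3.1], [713.5, -174.5, -3.2], [411.3, -152.5, -3.3], [216.5, -504.1, -1.8]]
```

```bash
python3 - <<'E'
from h import *
im,p=cloud("top"); C=clampT(504.9,-305.1,np.deg2rad(8.5))
pts=[C(-82,0,66),C(111.5,0,68),C(33,0,68),C(71,0,44),C(131,-65,44),C(131,65,44)]
print([q.round(1).tolist() for q in pts])
x0,y0,k=350,185,5
c=cv2.resize(im[y0:y0+155,x0:x0+110],None,fx=k,fy=k,interpolation=cv2.INTER_CUBIC)
c=cv2.resize(c,None,fx=.77,fy=.77); k*=.77
for q in pts:
    u=proj("top",q); cv2.drawMarker(c,(int((u[0]-x0+.5)*k),int((u[1]-y0+.5)*k)),(0,255,0),0,12,1); 
cv2.imwrite("pics/crop1.png",c)
# tab points by depth
l=p-C(0,0,0); a=np.deg2rad(8.5); lx=l[...,0]*np.cos(a)+l[...,1]*np.sin(a); ly=-l[...,0]*np.sin(a)+l[...,1]*np.cos(a); z=p[...,2]
for n,m in (("tab",(abs(lx+82)<25)&(abs(ly)<20)&(z>58)),("sq",(abs(lx-111)<35)&(abs(ly)<40)&(z>58)),("rd",(abs(lx-33)<28)&(abs(ly)<40)&(z>58))):
    print(n,m.sum(),lx[m].min().round(),lx[m].max().round(),ly[m].min().round(),ly[m].max().round(),np.median(z[m]).round(1))
E
```

```text
[[423.8, -317.2, 66.0], [615.2, -288.6, 68.0], [537.5, -300.2, 68.0], [575.1, -294.6, 44.0], [644.1, -350.0, 44.0], [624.9, -221.5, 44.0]]
tab 35 -88.0 -73.0 -4.0 6.0 73.7
sq 402 92.0 131.0 -30.0 31.0 68.6
rd 216 21.0 49.0 -20.0 22.0 68.4
```

View pics/crop1.png

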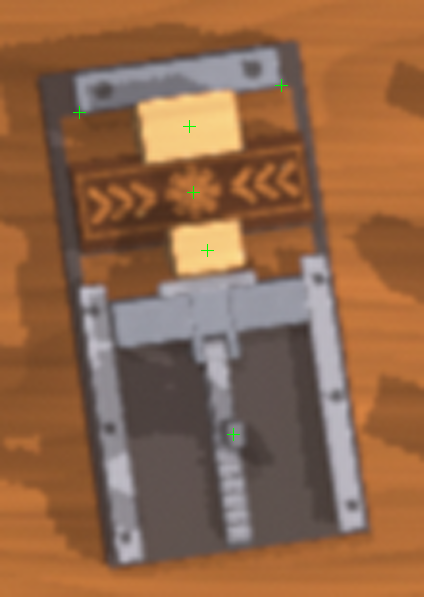

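Request:
send_rows(
  rows=[
    {"x": 1.8, "y": 3.3, "z": 0, "roll": -3.4, "claw": 0},
    {"x": 3.6, "y": 6.6, "z": 0, "roll": -6.8, "claw": 0.1},
    {"x": 5.4, "y": 9.9, "z": 0, "roll": -10.2, "claw": 0.3},
    {"x": 7.2, "y": 13.2, "z": 0, "roll": -13.6, "claw": 0.5},
    {"x": 9.0, "y": 16.5, "z": 0, "roll": -16.8, "claw": 0.5},
  ],
)

```text
clock: 1.42
eef_pos: [368.5, -421.1, 242.4]
tool_rot: [3.141, -0.0, 0.145]
force: [1.3, 0.2, -0.7]
width: 43.1
```

The crop (5x) shows both pale cauls in the clamp with the markers on their tops at (189,126) and (207,250). The panel marker is at (193,192). The tab marker at (233,434) sits on the dark tab, and the depth extents agree with the given sizes.

Request:
send_rows(
  rows=[
    {"x": 1.6, "y": 2.9, "z": -2.0, "claw": 0.5},
    {"x": 3.2, "y": 5.8, "z": -4.0, "claw": 0.5},
    {"x": 4.6, "y": 8.7, "z": -7.0, "claw": 0.5},
    {"x": 5.6, "y": 10.4, "z": -10.0, "claw": 0.5},
    {"x": 5.6, "y": 10.4, "z": -13.0, "claw": 0.5},
  ],
)

```text
$.rows[0]: bad value
```

```bash
python3 - <<'E'
from h import *
s=ctrl.read_state(); print(s["eef_pos"].round(1),s["tool_rot"].round(3),s["qpos"].round(2))
im,p=cloud("wrist"); 
cv2.imwrite("pics/w1.png",im)
c=ctrl.get_calibration("wrist");print(c["T"].round(2).tolist())
C=clampT(504.9,-305.1,np.deg2rad(8.5))
print(proj("wrist",C(-82,0,70)), [ (r["confidence"],r["uv"]) for r in ctrl.place_of("wrist","pawl_tab")[:2]])
E
```

```text
[ 368.5 -421.1  242.4] [ 3.141 -0.     0.145] [ 0.72  0.5   0.12  1.78 -0.07  0.87 -0.55]
[[0.15, -0.95, -0.27, 445.42], [-0.99, -0.15, -0.04, -403.09], [-0.01, 0.28, -0.96, 374.22], [0.0, 0.0, 0.0, 1.0]]
[216.2872138  148.89820797] [(0.68, [207.7, 136.5])]
```

View pics/w1.png

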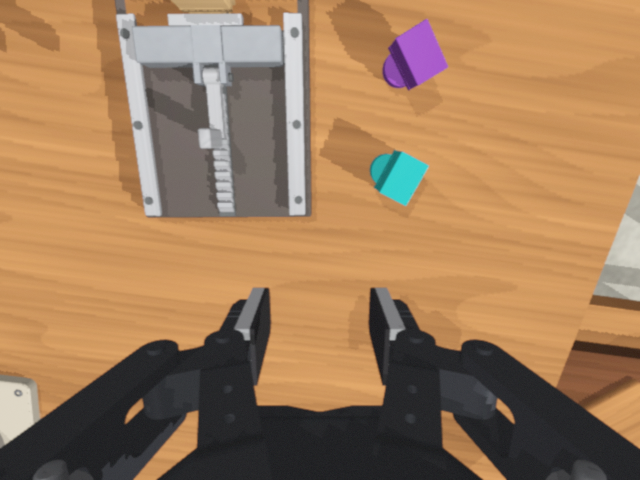

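The wrist view shows the tab at (208,137), about 8 px left of and 12 px above the predicted point. I'll re-measure it from closer.

Request:
send_rows(
  rows=[
    {"x": 1.6, "y": 2.9, "z": -2.0, "roll": 0, "claw": 0.5},
    {"x": 3.2, "y": 5.8, "z": -4.0, "roll": 0, "claw": 0.5},
    {"x": 4.6, "y": 8.7, "z": -6.0, "roll": 0, "claw": 0.5},
    {"x": 5.6, "y": 10.4, "z": -9.0, "roll": 0, "claw": 0.5},
    {"x": 5.6, "y": 10.4, "z": -11.0, "roll": 0, "claw": 0.5},
  ],
)

```text
clock: 1.93
eef_pos: [426.6, -313.2, 130.7]
tool_rot: [-3.138, -0.001, 0.156]
force: [-0.1, 0.2, -0.3]
width: 42.5
```

```bash
python3 - <<'E'
from h import *
s=ctrl.read_state(); print(s["eef_pos"].round(1),s["tool_rot"].round(3))
im,p=cloud("wrist"); cv2.imwrite("pics/w2.png",im)
C=clampT(504.9,-305.1,np.deg2rad(8.5)); a=np.deg2rad(8.5)
l=p-C(0,0,0); lx=l[...,0]*np.cos(a)+l[...,1]*np.sin(a); ly=-l[...,0]*np.sin(a)+l[...,1]*np.cos(a); z=p[...,2]
m=(abs(lx+82)<30)&(abs(ly)<15)&(z>55)&(z<85)
for b in range(55,85,3):
    k=m&(z>b)&(z<b+3)
    if k.sum()>3: print(b,k.sum(),np.percentile(lx[k],[2,98]).round(1),np.percentile(ly[k],[2,98]).round(1), np.median(p[k],0).round(1))
print(proj("wrist",C(-82,0,75)), [ (r["confidence"],r["uv"]) for r in ctrl.place_of("wrist","pawl_tab")[:2]])
v=(abs(lx+10)<8)&(z>38)&(z<50)&(abs(ly)<70); print("jaw y",np.percentile(ly[v],[1,99]),np.median(z[v]))
E
```

```text
[ 426.6 -313.2  130.7] [-3.138e+00 -1.000e-03  1.560e-01]
55 28 [-77.8 -75.7] [-7.6  2.1] [ 430.1 -318.4   56.3]
58 28 [-76.8 -75.6] [-6.5  1.8] [ 430.2 -318.6   59.8]
61 26 [-77.4 -75.7] [-7.4  2.1] [ 429.8 -318.    62.3]
64 27 [-77.  -75.5] [-6.9  1.8] [ 430.2 -319.4   66. ]
67 32 [-82.1 -75.5] [-7.7  2. ] [ 430.1 -318.5   68.8]
70 409 [-91.  -75.9] [-7.2  2. ] [ 423.3 -320.1   71.9]
73 32 [-89.4 -77.8] [-5.8  0.9] [ 422.  -318.7   73.2]
[322.53060583 271.27910737] [(0.88, [325.8, 267.2])]
jaw y [-62.8398198   57.70662337] 40.82520775756683
```

View pics/w2.png

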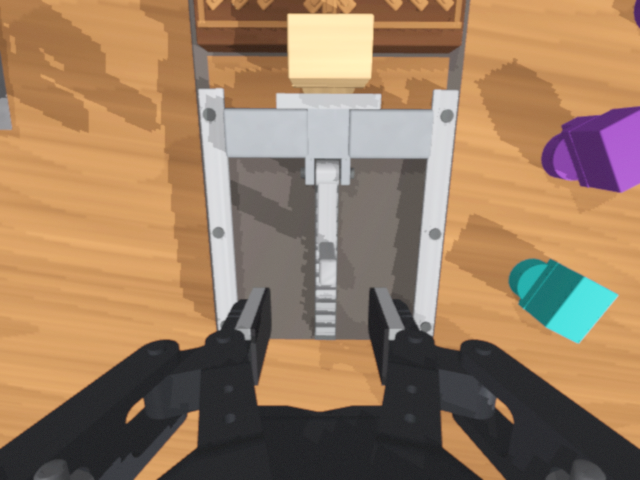

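The wrist view shows the tab at (328,267), the fingers' midline at column 320 and the round caul at (330,50). The arm may still have been settling, so I'll measure again at rest.

```bash
cat >> h.py <<'E'
def loc(p,cx=504.9,cy=-305.1,deg=8.5):
    a=np.deg2rad(deg); l=p-np.array([cx,cy,0]); 
    return np.stack([l[...,0]*np.cos(a)+l[...,1]*np.sin(a),-l[...,0]*np.sin(a)+l[...,1]*np.cos(a),p[...,2]],-1)
E
python3 - <<'E'
from h import *
for i in range(2):
    im,p=cloud("wrist"); s=ctrl.read_state(); print(s["eef_pos"].round(1),s["tool_rot"].round(3),loc(s["eef_pos"]).round(1))
    c=ctrl.get_calibration("wrist"); R=c["T"][:3,:3]; y=s["tool_rot"][2]; d=c["T"][:3,3]-s["eef_pos"]; print("cam off",np.round([d[0]*np.cos(y)+d[1]*np.sin(y),-d[0]*np.sin(y)+d[1]*np.cos(y),d[2]],1),c["intrinsics"][0].round(1))
    l=loc(p); m=(abs(l[...,0]+82)<30)&(abs(l[...,1])<15)&(l[...,2]>70)&(l[...,2]<85)
    print("tab",np.percentile(l[m],[2,98],axis=0).round(1).tolist())
    # finger pads: near points
    f=(l[...,2]>s["eef_pos"][2]-25)&np.isfinite(l[...,2]); t=loc(p,*s["eef_pos"][:2],np.rad2deg(y)); f&=abs(t[...,0])<15
    for sg in(1,-1):
        k=f&(t[...,1]*sg>0); print("finger",k.sum(),np.percentile(t[k],[2,50,98],axis=0).round(1).tolist())
E
```

```text
[ 423.1 -318.5  131.4] [-3.14e+00  2.00e-03  1.49e-01] [-82.8  -1.2 131.4]
cam off [ 72.4  -1.4 131.6] [353.    0.  319.3]
tab [[-87.1, -9.0, 71.2], [-71.9, 0.6, 78.1]]
finger 24963 [[-9.0, 1.5, 136.6], [11.5, 44.8, 194.1], [13.7, 58.9, 212.9]]
finger 25884 [[-8.9, -61.6, 136.8], [11.6, -47.0, 194.7], [13.7, -1.5, 212.9]]
[ 423.7 -319.8  132.7] [3.141 0.    0.148] [-82.5  -2.5 132.7]
cam off [ 72.1  -1.1 131.8] [353.    0.  319.3]
tab [[-86.7, -8.3, 70.8], [-71.7, 1.4, 77.7]]
finger 25036 [[-9.1, 1.5, 137.7], [11.4, 44.9, 195.3], [13.5, 59.1, 214.1]]
finger 25844 [[-9.0, -61.5, 138.2], [11.4, -46.9, 196.0], [13.5, -1.5, 214.2]]
```

Request:
send_rows(
  rows=[
    {"x": 0.1, "y": 0, "z": -2.5, "roll": 0, "claw": 0.5},
    {"x": 0.1, "y": 0, "z": -5.0, "roll": 0, "claw": 0.5},
    {"x": 0.1, "y": 0, "z": -7.4, "roll": 0, "claw": 0.5},
    {"x": 0.1, "y": 0, "z": -7.4, "roll": 0, "claw": 1},
    {"x": 0.1, "y": 0, "z": -7.4, "roll": 0, "claw": 1},
  ],
)

```text
clock: 2.55
eef_pos: [424.6, -320.0, 59.0]
tool_rot: [3.141, 0.0, 0.147]
force: [0.3, 0.5, 0.7]
width: 19.6
```

Request:
send_rows(
  rows=[
    {"x": 0, "y": 0, "z": 0, "roll": 0, "claw": 1},
    {"x": 0, "y": 0, "z": 0, "roll": 0, "claw": 1},
    {"x": 0, "y": 0, "z": 0, "roll": 0, "claw": 1},
    {"x": 0, "y": 0, "z": 0, "roll": 0, "claw": 1},
    {"x": 0, "y": 0, "z": 0, "roll": 0, "claw": 1},
  ],
)

```text
clock: 2.97
eef_pos: [424.7, -318.1, 59.7]
tool_rot: [-3.141, -0.0, 0.149]
force: [-4.0, 4.2, 7.1]
width: 8.9
```

Request:
send_rows(
  rows=[
    {"x": 0.37, "y": 0.05, "z": 0.5, "roll": 0, "claw": 1},
    {"x": 0.78, "y": 0.12, "z": 0.97, "roll": 0, "claw": 1},
    {"x": 1.23, "y": 0.18, "z": 1.39, "roll": 0, "claw": 1},
    {"x": 1.72, "y": 0.26, "z": 1.75, "roll": 0, "claw": 1},
    {"x": 2.25, "y": 0.34, "z": 2.07, "roll": 0, "claw": 1},
  ],
)

```text
clock: 3.38
eef_pos: [444.5, -314.9, 78.8]
tool_rot: [-3.139, 0.006, 0.148]
force: [-6.4, 1.3, -8.5]
width: 8.5
```

Request:
send_rows(
  rows=[
    {"x": 0, "y": 0, "z": 0, "roll": 0, "claw": 1},
    {"x": 0, "y": 0, "z": 0, "roll": 0, "claw": 1},
    {"x": 0, "y": 0, "z": 0, "roll": 0, "claw": 1},
    {"x": 0, "y": 0, "z": 0, "roll": 0, "claw": 1},
  ],
)

```text
clock: 3.72
eef_pos: [445.6, -314.8, 79.3]
tool_rot: [-3.14, 0.003, 0.148]
force: [-5.8, 2.3, -2.4]
width: 8.4
```

```bash
python3 - <<'E'
from h import *
s=ctrl.read_state(); print(s["eef_pos"].round(1),s["force"].round(1),s["width"])
im,p=cloud("wrist"); cv2.imwrite("pics/w3.png",im)
E
```

```text
[ 445.6 -314.8   79.3] [-5.8  2.3 -2.4] 8.355818694042739
```

View pics/w3.png

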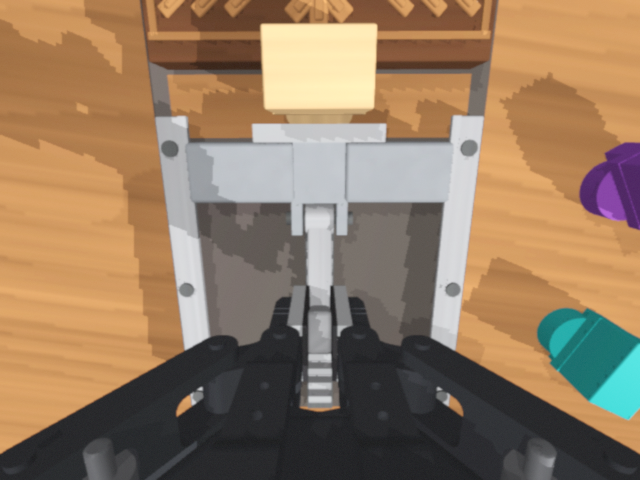

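The tab is between the pads at (320,320) and the pawl is raised. Next I pull the jaw back 45 mm.

Request:
send_rows(
  rows=[
    {"x": -0.89, "y": -0.13, "z": 0, "roll": 0, "claw": 1},
    {"x": -1.78, "y": -0.27, "z": 0, "roll": 0, "claw": 1},
    {"x": -2.67, "y": -0.4, "z": 0, "roll": 0, "claw": 1},
    {"x": -3.56, "y": -0.53, "z": 0, "roll": 0, "claw": 1},
    {"x": -4.6, "y": -0.69, "z": 0, "roll": 0, "claw": 1},
  ],
)

```text
clock: 4.18
eef_pos: [404.8, -321.0, 78.9]
tool_rot: [3.141, -0.005, 0.151]
force: [5.7, 4.5, -14.4]
width: 8.9
```

Request:
send_rows(
  rows=[
    {"x": 0, "y": 0, "z": 0, "roll": 0, "claw": 1},
    {"x": 0, "y": 0, "z": 0, "roll": 0, "claw": 1},
    {"x": 0, "y": 0, "z": 0, "roll": 0, "claw": 1},
    {"x": 0, "y": 0, "z": 0, "roll": 0, "claw": 1},
  ],
)

```text
clock: 4.52
eef_pos: [401.4, -321.6, 79.0]
tool_rot: [-3.141, 0.001, 0.149]
force: [-1.4, 5.2, -6.8]
width: 9.1
```

```bash
python3 - <<'E'
from h import *
s=ctrl.read_state(); print(s["eef_pos"].round(1),s["force"].round(1),s["width"])
im,p=cloud("top"); l=loc(p); m=(abs(abs(l[...,1])-45)<10)&(l[...,2]>36)&(l[...,2]<50)&(l[...,0]>-100)&(l[...,0]<20)
print("jaw x",m.sum(),np.percentile(l[m],[3,97],axis=0).round(1).tolist())
E
```

```text
[ 401.4 -321.6   79. ] [-1.4  5.2 -6.8] 9.065922125875648
jaw x 182 [[-63.1, -54.0, 38.6], [-36.7, 53.5, 48.9]]
```

Request:
send_rows(
  rows=[
    {"x": 0, "y": 0, "z": 0, "roll": 0, "claw": 0.6},
    {"x": 0, "y": 0, "z": 0, "roll": 0, "claw": 0.6},
    {"x": 0, "y": 0, "z": 0, "roll": 0, "claw": 0.6},
    {"x": 0, "y": 0, "z": 3, "roll": 0, "claw": 0.6},
    {"x": 0, "y": 0, "z": 6, "roll": 0, "claw": 0.5},
  ],
)

```text
clock: 4.98
eef_pos: [401.4, -322.8, 139.3]
tool_rot: [3.141, 0.001, 0.148]
force: [1.1, 0.5, 0.2]
width: 42.4
```

Request:
send_rows(
  rows=[
    {"x": 3.8, "y": 0.6, "z": 0, "roll": 0, "claw": 0.1},
    {"x": 7.6, "y": 1.2, "z": 0, "roll": 0, "claw": 0.1},
    {"x": 11.4, "y": 1.8, "z": 0, "roll": 0, "claw": 0.1},
    {"x": 15.2, "y": 2.4, "z": 0, "roll": 0, "claw": 0.1},
    {"x": 19, "y": 3.0, "z": 0, "roll": 0, "claw": 0.1},
  ],
)

```text
clock: 5.4
eef_pos: [594.5, -292.8, 140.6]
tool_rot: [3.139, -0.003, 0.148]
force: [0.9, -0.2, -0.1]
width: 76.9
```

Request:
send_rows(
  rows=[
    {"x": 2.37, "y": 0.4, "z": 0, "roll": 0, "claw": 0.1},
    {"x": 2.37, "y": 0.4, "z": -1, "roll": 0, "claw": 0.1},
    {"x": 2.37, "y": 0.4, "z": -2, "roll": 0, "claw": 0.1},
    {"x": 2.37, "y": 0.4, "z": -2, "roll": 0, "claw": 0.1},
  ],
)

```text
clock: 5.73
eef_pos: [613.1, -288.5, 116.9]
tool_rot: [-3.141, 0.004, 0.148]
force: [-0.9, -0.3, -1.0]
width: 76.5
```

```bash
python3 - <<'E'
from h import *
s=ctrl.read_state(); print(s["eef_pos"].round(1),s["tool_rot"].round(3),s["force"].round(1),s["width"],loc(s["eef_pos"]).round(1))
im,p=cloud("wrist"); cv2.imwrite("pics/w4.png",im)
l=loc(p); m=(abs(l[...,0]-111)<35)&(abs(l[...,1])<40)&(l[...,2]>60)&(l[...,2]<76)
print("sq",np.percentile(l[m],[2,98],axis=0).round(1).tolist())
im,p=cloud("top");l=loc(p); m=(abs(l[...,0]+30)<40)&(abs(abs(l[...,1])-45)<10)&(l[...,2]>36)&(l[...,2]<50);print("jaw",np.percentile(l[m],[3,97],axis=0).round(1).tolist())
E
```

```text
[ 613.1 -288.5  116.9] [-3.141  0.004  0.148] [-0.9 -0.3 -1. ] 76.53955929223368 [109.4   0.5 116.9]
sq [[95.3, -30.7, 63.1], [132.0, 26.5, 70.3]]
jaw [[-63.1, -54.7, 39.0], [-53.5, -50.2, 48.5]]
```

View pics/w4.png

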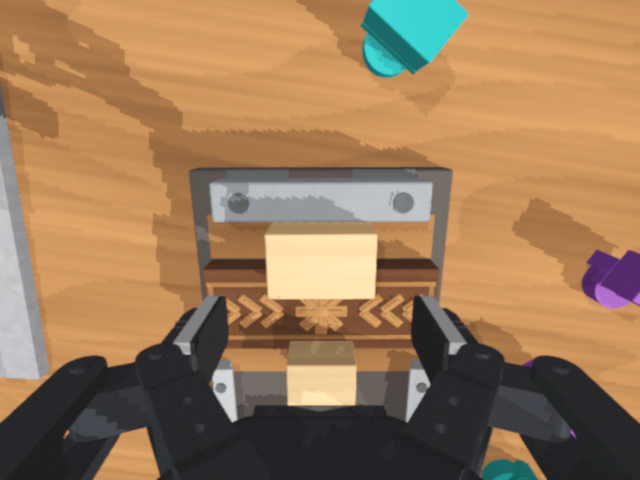

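The square caul at (321,265) is centred between the pads, so I descend and grip it.

Request:
send_rows(
  rows=[
    {"x": 0, "y": 0, "z": -2, "roll": 0, "claw": 0.1},
    {"x": 0, "y": 0, "z": -4, "roll": 0, "claw": 0.1},
    {"x": 0, "y": 0, "z": -5.5, "roll": 0, "claw": 0.1},
    {"x": 0, "y": 0, "z": -6.3, "roll": 0, "claw": 0.1},
    {"x": 0, "y": 0, "z": -6.3, "roll": 0, "claw": 0.1},
  ],
)

```text
clock: 6.25
eef_pos: [613.3, -288.4, 54.7]
tool_rot: [-3.14, 0.003, 0.147]
force: [-0.2, -0.3, -0.9]
width: 76.5
```

Request:
send_rows(
  rows=[
    {"x": 0, "y": 0, "z": 0, "roll": 0, "claw": 0.4},
    {"x": 0, "y": 0, "z": 0, "roll": 0, "claw": 0.5},
    {"x": 0, "y": 0, "z": 0, "roll": 0, "claw": 0.5},
    {"x": 0, "y": 0, "z": 0, "roll": 0, "claw": 0.5},
    {"x": 0, "y": 0, "z": 0, "roll": 0, "claw": 0.5},
  ],
)

```text
clock: 6.67
eef_pos: [615.9, -288.8, 57.5]
tool_rot: [3.14, -0.002, 0.148]
force: [-1.0, -0.3, 6.3]
width: 58.8
```

Request:
send_rows(
  rows=[
    {"x": 0, "y": 0, "z": 0.5, "roll": 0, "claw": 0.5},
    {"x": 0, "y": 0, "z": 1.5, "roll": 0, "claw": 0.5},
    {"x": 0, "y": 0, "z": 3, "roll": 0, "claw": 0.5},
    {"x": 0, "y": 0, "z": 5, "roll": 0, "claw": 0.5},
    {"x": 0, "y": 0, "z": 8, "roll": 0, "claw": 0.5},
  ],
)

```text
clock: 7.08
eef_pos: [613.5, -287.0, 135.0]
tool_rot: [-3.139, 0.004, 0.149]
force: [-0.4, -0.0, -1.1]
width: 58.8
```

Request:
send_rows(
  rows=[
    {"x": -0.5, "y": 3.9, "z": 0, "roll": 0, "claw": 0.5},
    {"x": -0.9, "y": 7.8, "z": 0, "roll": 0, "claw": 0.5},
    {"x": -1.4, "y": 11.7, "z": 0, "roll": 0, "claw": 0.5},
    {"x": -1.9, "y": 15.6, "z": 0, "roll": 0, "claw": 0.5},
    {"x": -2.3, "y": 19.5, "z": 0, "roll": 0, "claw": 0.5},
  ],
)

```text
clock: 7.5
eef_pos: [591.6, -91.2, 136.8]
tool_rot: [-3.141, -0.001, 0.148]
force: [0.4, 0.3, 0.0]
width: 58.6
```

Request:
send_rows(
  rows=[
    {"x": -0.5, "y": 3.9, "z": 0, "roll": 0, "claw": 0.5},
    {"x": -0.9, "y": 7.8, "z": 0, "roll": 0, "claw": 0.5},
    {"x": -1.4, "y": 11.7, "z": 0, "roll": 0, "claw": 0.5},
    {"x": -1.9, "y": 15.6, "z": 0, "roll": 0, "claw": 0.5},
    {"x": -2.3, "y": 19.5, "z": 0, "roll": 0, "claw": 0.5},
  ],
)

```text
clock: 7.92
eef_pos: [568.5, 104.0, 136.8]
tool_rot: [-3.141, -0.0, 0.149]
force: [0.2, 0.1, -1.6]
width: 58.9
```

Request:
send_rows(
  rows=[
    {"x": -0.5, "y": 3.9, "z": 0, "roll": 0, "claw": 0.5},
    {"x": -0.9, "y": 7.8, "z": 0, "roll": 0, "claw": 0.5},
    {"x": -1.4, "y": 11.7, "z": 0, "roll": 0, "claw": 0.5},
    {"x": -1.9, "y": 15.6, "z": 0, "roll": 0, "claw": 0.5},
    {"x": -2.4, "y": 19.6, "z": 0, "roll": 0, "claw": 0.5},
  ],
)

```text
clock: 8.33
eef_pos: [544.6, 299.8, 136.8]
tool_rot: [-3.141, -0.0, 0.149]
force: [1.0, -0.2, -1.0]
width: 58.8
```

Request:
send_rows(
  rows=[
    {"x": 0, "y": 0, "z": -3, "roll": 0, "claw": 0.5},
    {"x": 0, "y": 0, "z": -5, "roll": 0, "claw": 0.5},
    {"x": 0, "y": 0, "z": -7, "roll": 0, "claw": 0.5},
    {"x": 0, "y": 0, "z": -8, "roll": 0, "claw": 0.5},
    {"x": 0, "y": 0, "z": -8, "roll": 0, "claw": 0.5},
  ],
)

```text
clock: 8.75
eef_pos: [543.6, 297.3, 54.1]
tool_rot: [3.14, 0.004, 0.149]
force: [-0.7, -1.0, -0.8]
width: 58.2
```

Request:
send_rows(
  rows=[
    {"x": 0, "y": 0, "z": -0.7, "roll": 0, "claw": 0.5},
    {"x": 0, "y": 0, "z": -1.3, "roll": 0, "claw": 0.5},
    {"x": 0, "y": 0, "z": -1.3, "roll": 0, "claw": 0.5},
    {"x": 0, "y": 0, "z": -1.3, "roll": 0, "claw": 0.5},
    {"x": 0, "y": 0, "z": -1.3, "roll": 0, "claw": 0.5},
  ],
)

```text
clock: 9.17
eef_pos: [545.5, 298.0, 43.6]
tool_rot: [-3.141, -0.001, 0.148]
force: [0.5, 0.0, 0.4]
width: 58.6
```

Request:
send_rows(
  rows=[
    {"x": 0, "y": 0, "z": 0, "roll": 0, "claw": 0.25},
    {"x": 0, "y": 0, "z": 0, "roll": 0, "claw": 0.15},
    {"x": 0, "y": 0, "z": 0, "roll": 0, "claw": 0.15},
    {"x": 0, "y": 0, "z": 2, "roll": 0, "claw": 0.15},
    {"x": 0, "y": 0, "z": 5, "roll": 0, "claw": 0.15},
  ],
)

```text
clock: 9.58
eef_pos: [542.9, 296.8, 90.9]
tool_rot: [3.139, 0.006, 0.149]
force: [1.0, -0.5, 0.7]
width: 72.7
```

```bash
python3 - <<'E'
from h import *
s=ctrl.read_state(); print(s["eef_pos"].round(1),s["tool_rot"].round(3),s["width"],s["qpos"].round(2))
im,p=cloud("wrist")
z=p[...,2]; m=(abs(p[...,0]-540)<45)&(abs(p[...,1]-299)<50)&(z>45)&(z<62)
t=loc(p,505.4,301.8,-4.9)
print(rect(p,m), np.percentile(z[m],[5,50,95]), np.median(t[m],0))
E
```

```text
[542.9 296.8  90.9] [3.139 0.006 0.149] 72.69970821177814 [-0.66  0.78  0.19  1.73 -0.22  0.66 -1.78]
(((552.0568237304688, 299.09130859375), (38.844112396240234, 60.13793182373047), 8.859277725219727), 6614) [51.00901963 61.34476312 61.92574774] [49.31245751  0.66380135 61.34476312]
```

Request:
send_rows(
  rows=[
    {"x": 0, "y": 0, "z": 4, "roll": 0, "claw": 0.15},
    {"x": -0.1, "y": -3.9, "z": 4.5, "roll": 0, "claw": 0.15},
    {"x": -0.2, "y": -7.9, "z": 4.5, "roll": 0, "claw": 0.15},
    {"x": -0.2, "y": -11.9, "z": 4.5, "roll": 0, "claw": 0.15},
    {"x": -0.2, "y": -15.9, "z": 4.5, "roll": 0, "claw": 0.15},
  ],
)

```text
clock: 10.05
eef_pos: [543.1, 137.6, 138.6]
tool_rot: [-3.142, -0.001, 0.15]
force: [0.5, 0.3, -0.1]
width: 72.3
```

```bash
python3 - <<'E'
from h import *
im,p=cloud("top")
z=p[...,2]; m=(abs(p[...,0]-540)<45)&(abs(p[...,1]-299)<50)&(z>45)&(z<62)
t=loc(p,505.4,301.8,-4.9)
print(rect(p,m), np.percentile(z[m],[5,50,95]), np.median(t[m],0))
l=loc(p);m=(abs(l[...,0]-33)<28)&(abs(l[...,1])<40)&(l[...,2]>58); print("round",rect(p,m),np.median(l[m],0))
E
```

```text
(((542.6104125976562, 318.1943664550781), (21.718618392944336, 36.69312286376953), 89.5863037109375), 135) [49.67385076 54.53176518 59.48153026] [36.89606931 19.15078291 54.53176518]
round (((539.356689453125, -299.26654052734375), (28.87178611755371, 43.49355697631836), 8.720808029174805), 218) [34.9509423   1.52415886 68.21262875]
```

Request:
send_rows(
  rows=[
    {"x": -0.1, "y": -4, "z": 0, "roll": 0, "claw": 0.15},
    {"x": -0.2, "y": -8, "z": 0, "roll": 0, "claw": 0.15},
    {"x": -0.3, "y": -12, "z": 0, "roll": 0, "claw": 0.15},
    {"x": -0.3, "y": -16, "z": 0, "roll": 0, "claw": 0.15},
    {"x": -0.3, "y": -20, "z": 0, "roll": 0, "claw": 0.15},
  ],
)

```text
clock: 10.52
eef_pos: [540.1, -62.7, 138.3]
tool_rot: [3.141, -0.001, 0.149]
force: [0.4, -0.3, 0.3]
width: 72.3
```

Request:
send_rows(
  rows=[
    {"x": -0.1, "y": -4, "z": 0, "roll": 0, "claw": 0.15},
    {"x": -0.2, "y": -8, "z": 0, "roll": 0, "claw": 0.2},
    {"x": -0.3, "y": -12, "z": 0, "roll": 0, "claw": 0.25},
    {"x": -0.3, "y": -16, "z": 0, "roll": 0, "claw": 0.25},
    {"x": -0.3, "y": -20, "z": 0, "roll": 0, "claw": 0.25},
  ],
)

```text
clock: 10.93
eef_pos: [537.0, -263.1, 138.3]
tool_rot: [3.141, -0.001, 0.148]
force: [1.0, -0.4, -0.1]
width: 64.1
```

Request:
send_rows(
  rows=[
    {"x": 0, "y": -3.8, "z": 0, "roll": 0, "claw": 0.25},
    {"x": 0, "y": -3.8, "z": -1, "roll": 0, "claw": 0.25},
    {"x": 0, "y": -3.8, "z": -2, "roll": 0, "claw": 0.25},
    {"x": 0, "y": -3.8, "z": -2, "roll": 0, "claw": 0.25},
    {"x": 0, "y": -3.8, "z": -2, "roll": 0, "claw": 0.25},
  ],
)

```text
clock: 11.35
eef_pos: [537.1, -296.8, 117.1]
tool_rot: [-3.139, 0.001, 0.151]
force: [0.3, 0.6, 0.3]
width: 63.7
```

```bash
python3 - <<'E'
from h import *
s=ctrl.read_state(); print(s["eef_pos"].round(1),s["tool_rot"].round(3),s["width"],loc(s["eef_pos"]).round(1))
im,p=cloud("wrist"); cv2.imwrite("pics/w5.png",im)
E
```

```text
[ 537.1 -296.8  117.1] [-3.139e+00  1.000e-03  1.510e-01] 63.73656948422241 [ 33.    3.5 117.1]
```

View pics/w5.png

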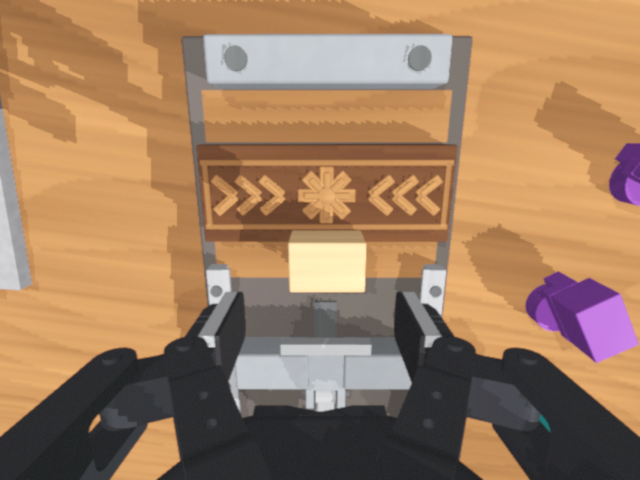

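The round caul is at (327,262) with the jaw well back. The fingers' mid is at column 320, while the arm was still settling to its -299 target. I descend, settle and grip.

Request:
send_rows(
  rows=[
    {"x": 0, "y": 0, "z": -2, "roll": 0, "claw": 0.25},
    {"x": 0, "y": 0, "z": -4, "roll": 0, "claw": 0.25},
    {"x": 0, "y": 0, "z": -5.5, "roll": 0, "claw": 0.25},
    {"x": 0, "y": 0, "z": -6, "roll": 0, "claw": 0.25},
    {"x": 0, "y": 0, "z": -6, "roll": 0, "claw": 0.25},
  ],
)

```text
clock: 11.82
eef_pos: [537.0, -297.4, 57.2]
tool_rot: [-3.14, 0.001, 0.15]
force: [-0.4, 0.9, 0.1]
width: 64.1
```

Request:
send_rows(
  rows=[
    {"x": 0, "y": 0, "z": 0, "roll": 0, "claw": 0.45},
    {"x": 0, "y": 0, "z": 0, "roll": 0, "claw": 0.7},
    {"x": 0, "y": 0, "z": 0, "roll": 0, "claw": 0.7},
    {"x": 0, "y": 0, "z": 0, "roll": 0, "claw": 0.7},
    {"x": 0, "y": 0, "z": 0, "roll": 0, "claw": 0.7},
  ],
)

```text
clock: 12.23
eef_pos: [538.3, -299.4, 59.6]
tool_rot: [3.14, -0.002, 0.149]
force: [0.3, 0.5, 7.3]
width: 41.0
```

Request:
send_rows(
  rows=[
    {"x": 0, "y": 0, "z": 0.5, "roll": 0, "claw": 0.7},
    {"x": 0, "y": 0, "z": 1.5, "roll": 0, "claw": 0.7},
    {"x": 0, "y": 0, "z": 3, "roll": 0, "claw": 0.7},
    {"x": 0, "y": 0, "z": 5, "roll": 0, "claw": 0.7},
    {"x": 0, "y": 0, "z": 8, "roll": 0, "claw": 0.7},
  ],
)

```text
clock: 12.65
eef_pos: [535.5, -298.3, 137.6]
tool_rot: [-3.139, 0.004, 0.148]
force: [-0.1, -1.0, -1.0]
width: 40.7
```

Request:
send_rows(
  rows=[
    {"x": -0.5, "y": 4, "z": 0, "roll": 0, "claw": 0.7},
    {"x": -1, "y": 8, "z": 0, "roll": 0, "claw": 0.7},
    {"x": -1.5, "y": 12, "z": 0, "roll": 0, "claw": 0.7},
    {"x": -2, "y": 16, "z": 0, "roll": 0, "claw": 0.7},
    {"x": -2.5, "y": 20, "z": 0, "roll": 0, "claw": 0.7},
  ],
)

```text
clock: 13.07
eef_pos: [511.7, -97.6, 138.9]
tool_rot: [3.141, -0.001, 0.148]
force: [1.5, 1.4, -0.0]
width: 40.5
```

Request:
send_rows(
  rows=[
    {"x": -0.5, "y": 4, "z": 0, "roll": 0, "claw": 0.7},
    {"x": -1, "y": 8, "z": 0, "roll": 0, "claw": 0.7},
    {"x": -1.5, "y": 12, "z": 0, "roll": 0, "claw": 0.7},
    {"x": -2, "y": 16, "z": 0, "roll": 0, "claw": 0.7},
    {"x": -2.5, "y": 20, "z": 0, "roll": 0, "claw": 0.7},
  ],
)

```text
clock: 13.48
eef_pos: [486.7, 102.7, 138.9]
tool_rot: [-3.141, -0.001, 0.148]
force: [0.5, -0.1, 0.4]
width: 40.6
```

Request:
send_rows(
  rows=[
    {"x": -0.5, "y": 4, "z": 0, "roll": 0, "claw": 0.7},
    {"x": -1, "y": 8, "z": 0, "roll": 0, "claw": 0.7},
    {"x": -1.5, "y": 12, "z": 0, "roll": 0, "claw": 0.7},
    {"x": -2, "y": 16, "z": 0, "roll": 0, "claw": 0.7},
    {"x": -2.4, "y": 20, "z": 0, "roll": 0, "claw": 0.7},
  ],
)

```text
clock: 13.9
eef_pos: [462.4, 302.9, 138.9]
tool_rot: [-3.141, -0.0, 0.149]
force: [0.8, -0.1, 0.1]
width: 41.0
```

Request:
send_rows(
  rows=[
    {"x": 0, "y": 0.4, "z": -2.5, "roll": 0, "claw": 0.7},
    {"x": 0, "y": 0.4, "z": -5, "roll": 0, "claw": 0.7},
    {"x": 0, "y": 0.4, "z": -7.5, "roll": 0, "claw": 0.7},
    {"x": 0, "y": 0.4, "z": -8.5, "roll": 0, "claw": 0.7},
    {"x": 0, "y": 0.4, "z": -9.3, "roll": 0, "claw": 0.7},
  ],
)

```text
clock: 14.32
eef_pos: [462.6, 304.5, 44.8]
tool_rot: [3.141, 0.002, 0.148]
force: [-14.3, -7.4, 93.9]
width: 41.3
```

Request:
send_rows(
  rows=[
    {"x": 0, "y": 0, "z": 0, "roll": 0, "claw": 0.7},
    {"x": 0, "y": 0, "z": 0, "roll": 0, "claw": 0.7},
    {"x": 0, "y": 0, "z": 0, "roll": 0, "claw": 0.7},
    {"x": 0, "y": 0, "z": 0, "roll": 0, "claw": 0.7},
    {"x": 0, "y": 0, "z": 0, "roll": 0, "claw": 0.4},
  ],
)

```text
clock: 14.73
eef_pos: [463.5, 305.0, 45.6]
tool_rot: [-3.141, -0.001, 0.148]
force: [-0.1, -0.8, 1.0]
width: 50.5
```

Request:
send_rows(
  rows=[
    {"x": 0, "y": 0, "z": 0, "roll": 0, "claw": 0.3},
    {"x": 0, "y": 0, "z": 0, "roll": 0, "claw": 0.3},
    {"x": 0, "y": 0, "z": 3, "roll": 0, "claw": 0.3},
    {"x": 0, "y": 0, "z": 6, "roll": 0, "claw": 0.3},
    {"x": 0, "y": 0, "z": 9, "roll": 0, "claw": 0.3},
  ],
)

```text
clock: 15.15
eef_pos: [462.7, 304.5, 135.6]
tool_rot: [3.141, 0.001, 0.148]
force: [-0.7, -0.2, 0.3]
width: 59.7
```

```bash
python3 - <<'E'
from h import *
s=ctrl.read_state(); print(s["eef_pos"].round(1),s["tool_rot"].round(3),s["width"])
im,p=cloud("wrist"); cv2.imwrite("pics/w6.png",im)
E
```

```text
[462.7 304.5 135.6] [3.141e+00 1.000e-03 1.480e-01] 59.67683635490829
```

View pics/w6.png

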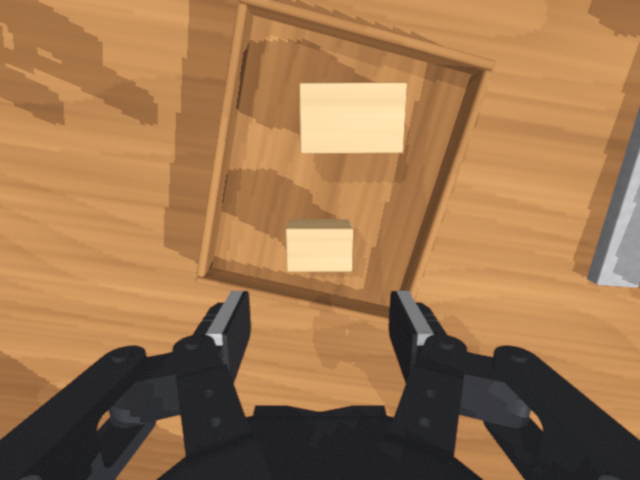

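Both cauls stand upright in the tray, the square one at (352,118) and the round one at (319,248). The last set-down spiked to 94 N, so I'll do later contacts more slowly. Next is the panel.

Request:
send_rows(
  rows=[
    {"x": 0.7, "y": -4, "z": 0, "roll": 6, "claw": 0.13},
    {"x": 1.4, "y": -8, "z": 0, "roll": 12, "claw": 0.13},
    {"x": 2.2, "y": -12, "z": 0, "roll": 18, "claw": 0.13},
    {"x": 3.0, "y": -16, "z": 0, "roll": 24, "claw": 0.13},
    {"x": 3.7, "y": -20, "z": 0, "roll": 30, "claw": 0.13},
  ],
)

```text
clock: 15.62
eef_pos: [500.4, 103.3, 135.1]
tool_rot: [3.141, -0.001, 0.678]
force: [1.1, -1.0, -1.0]
width: 74.4
```

Request:
send_rows(
  rows=[
    {"x": 0.7, "y": -4, "z": 0, "roll": 6, "claw": 0.13},
    {"x": 1.4, "y": -8, "z": 0, "roll": 12, "claw": 0.13},
    {"x": 2.2, "y": -12, "z": 0, "roll": 18, "claw": 0.13},
    {"x": 3.0, "y": -16, "z": 0, "roll": 24, "claw": 0.13},
    {"x": 3.7, "y": -20, "z": 0, "roll": 30, "claw": 0.13},
  ],
)

```text
clock: 16.03
eef_pos: [537.4, -97.2, 135.0]
tool_rot: [3.141, -0.0, 1.201]
force: [0.7, 0.7, -0.4]
width: 74.2
```

Request:
send_rows(
  rows=[
    {"x": 0.7, "y": -4, "z": 0, "roll": 6, "claw": 0.13},
    {"x": 1.4, "y": -8, "z": 0, "roll": 12, "claw": 0.13},
    {"x": 2.2, "y": -12, "z": 0, "roll": 18, "claw": 0.13},
    {"x": 3.0, "y": -16, "z": 0, "roll": 24, "claw": 0.13},
    {"x": 3.8, "y": -19.9, "z": 0, "roll": 30, "claw": 0.13},
  ],
)

```text
clock: 16.45
eef_pos: [574.8, -296.7, 135.0]
tool_rot: [-3.142, 0.0, 1.723]
force: [1.3, -0.3, 0.6]
width: 74.3
```

Request:
send_rows(
  rows=[
    {"x": 0, "y": 0, "z": -1.5, "roll": 0, "claw": 0.13},
    {"x": 0, "y": 0, "z": -1.5, "roll": 0, "claw": 0.13},
    {"x": 0, "y": 0, "z": -1.5, "roll": 0, "claw": 0.13},
  ],
)

```text
clock: 16.7
eef_pos: [574.1, -293.9, 119.0]
tool_rot: [-3.14, -0.002, 1.718]
force: [0.5, 0.5, -0.1]
width: 74.1
```

```bash
python3 - <<'E'
from h import *
for i in range(3):
    s=ctrl.read_state(); print(s["eef_pos"].round(1),s["tool_rot"].round(3),s["width"],loc(s["eef_pos"]).round(1)); im,p=cloud("wrist")
cv2.imwrite("pics/w7.png",im)
E
```

```text
[ 574.1 -293.9  119. ] [-3.140e+00 -2.000e-03  1.718e+00] 74.12749672239995 [ 70.1   0.8 119. ]
[ 575.  -292.8  119.8] [-3.141e+00 -2.000e-03  1.720e+00] 74.36640147668602 [ 71.1   1.8 119.8]
[ 575.6 -292.4  120.3] [ 3.141e+00 -1.000e-03  1.721e+00] 74.31970742749665 [ 71.8   2.2 120.3]
```

View pics/w7.png

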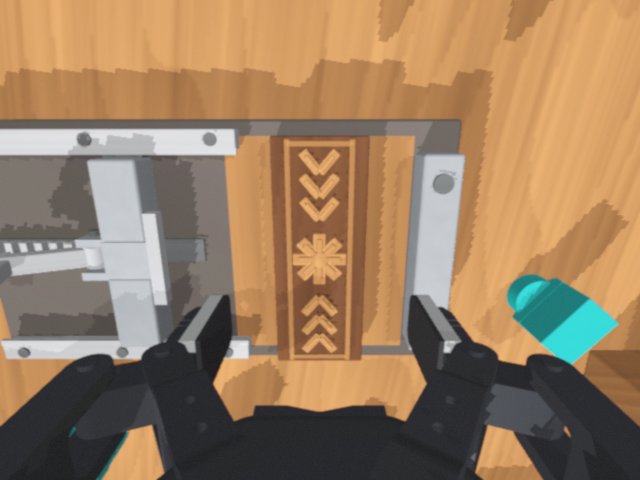

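The panel is centred at column 320, matching the fingers' midline, and there is clearance to both jaws. I descend.

Request:
send_rows(
  rows=[
    {"x": 0, "y": 0, "z": -2.5, "roll": 0, "claw": 0.13},
    {"x": 0, "y": 0, "z": -5, "roll": 0, "claw": 0.13},
    {"x": 0, "y": 0, "z": -7, "roll": 0, "claw": 0.13},
    {"x": 0, "y": 0, "z": -8, "roll": 0, "claw": 0.13},
    {"x": 0, "y": 0, "z": -8.6, "roll": 0, "claw": 0.13},
  ],
)

```text
clock: 17.27
eef_pos: [575.0, -292.7, 33.2]
tool_rot: [-3.14, -0.001, 1.721]
force: [0.7, -0.4, 0.6]
width: 74.2
```

Request:
send_rows(
  rows=[
    {"x": 0, "y": 0, "z": -0.4, "roll": 0, "claw": 0.13},
    {"x": 0, "y": 0, "z": -0.4, "roll": 0, "claw": 0.13},
    {"x": 0, "y": 0, "z": -0.4, "roll": 0, "claw": 0.13},
    {"x": 0, "y": 0, "z": -0.4, "roll": 0, "claw": 0.25},
    {"x": 0, "y": 0, "z": -0.4, "roll": 0, "claw": 0.5},
  ],
)

```text
clock: 17.68
eef_pos: [576.1, -294.5, 31.6]
tool_rot: [3.14, 0.001, 1.719]
force: [0.7, -0.9, -0.5]
width: 57.0
```

Request:
send_rows(
  rows=[
    {"x": 0, "y": 0, "z": 0, "roll": 0, "claw": 0.5},
    {"x": 0, "y": 0, "z": 0, "roll": 0, "claw": 0.5},
    {"x": 0, "y": 0, "z": 0, "roll": 0, "claw": 0.5},
    {"x": 0, "y": 0, "z": 0, "roll": 0, "claw": 0.5},
  ],
)

```text
clock: 18.02
eef_pos: [576.1, -294.5, 31.5]
tool_rot: [3.14, 0.001, 1.719]
force: [-1.0, 1.3, 6.1]
width: 56.6
```

Request:
send_rows(
  rows=[
    {"x": 0, "y": 0, "z": 0.5, "roll": 0, "claw": 0.5},
    {"x": 0, "y": 0, "z": 1.5, "roll": 0, "claw": 0.5},
    {"x": 0, "y": 0, "z": 2.5, "roll": 0, "claw": 0.5},
    {"x": 0, "y": 0, "z": 3.5, "roll": 0, "claw": 0.5},
    {"x": 0, "y": 0, "z": 5, "roll": 0, "claw": 0.5},
  ],
)

```text
clock: 18.43
eef_pos: [574.6, -293.9, 80.5]
tool_rot: [-3.141, -0.001, 1.719]
force: [-0.1, 0.9, -1.5]
width: 56.6
```

Request:
send_rows(
  rows=[
    {"x": 0, "y": 0, "z": 3, "roll": 0, "claw": 0.5},
    {"x": -0.7, "y": 3.7, "z": 4, "roll": -1, "claw": 0.5},
    {"x": -1.4, "y": 7.4, "z": 4, "roll": -2, "claw": 0.5},
    {"x": -2.1, "y": 11.1, "z": 4, "roll": -3, "claw": 0.5},
    {"x": -2.8, "y": 14.9, "z": 4, "roll": -4.1, "claw": 0.5},
  ],
)

```text
clock: 18.85
eef_pos: [547.0, -144.1, 121.5]
tool_rot: [3.14, 0.0, 1.646]
force: [0.6, 0.4, -1.7]
width: 56.3
```

Request:
send_rows(
  rows=[
    {"x": -0.7, "y": 3.8, "z": 0, "roll": 0, "claw": 0.5},
    {"x": -1.4, "y": 7.6, "z": 0, "roll": 0, "claw": 0.5},
    {"x": -2.1, "y": 11.4, "z": 0, "roll": 0, "claw": 0.5},
    {"x": -2.6, "y": 15.0, "z": 0, "roll": 0, "claw": 0.5},
    {"x": -2.6, "y": 15.0, "z": 0, "roll": 0, "claw": 0.5},
  ],
)

```text
clock: 19.27
eef_pos: [520.5, 15.3, 121.5]
tool_rot: [3.139, -0.006, 1.66]
force: [0.4, -0.1, -1.2]
width: 56.5
```

Request:
send_rows(
  rows=[
    {"x": 0, "y": 0, "z": -2, "roll": 0, "claw": 0.5},
    {"x": 0, "y": 0, "z": -4, "roll": 0, "claw": 0.5},
    {"x": 0, "y": 0, "z": -5.3, "roll": 0, "claw": 0.5},
    {"x": 0, "y": 0, "z": -6, "roll": 0, "claw": 0.5},
    {"x": 0, "y": 0, "z": -6, "roll": 0, "claw": 0.5},
  ],
)

```text
clock: 19.68
eef_pos: [520.6, 4.8, 59.4]
tool_rot: [-3.14, -0.0, 1.648]
force: [0.5, -0.1, -1.6]
width: 56.7
```

```bash
python3 - <<'E'
from h import *
for i in range(3):
    s=ctrl.read_state(); print(s["eef_pos"].round(1),s["tool_rot"].round(3),s["width"],loc(s["eef_pos"],580.6,9.1,4.35).round(1)); im,p=cloud("wrist")
cv2.imwrite("pics/w8.png",im)
E
```

```text
[520.6   4.8  59.4] [-3.14  -0.     1.648] 56.65954854835392 [-60.1   0.3  59.4]
[521.2   4.8  60.1] [-3.141 -0.     1.648] 56.93353282687577 [-59.6   0.3  60.1]
[521.6   4.9  60.6] [ 3.141 -0.     1.648] 56.26159428421736 [-59.1   0.2  60.6]
```

View pics/w8.png

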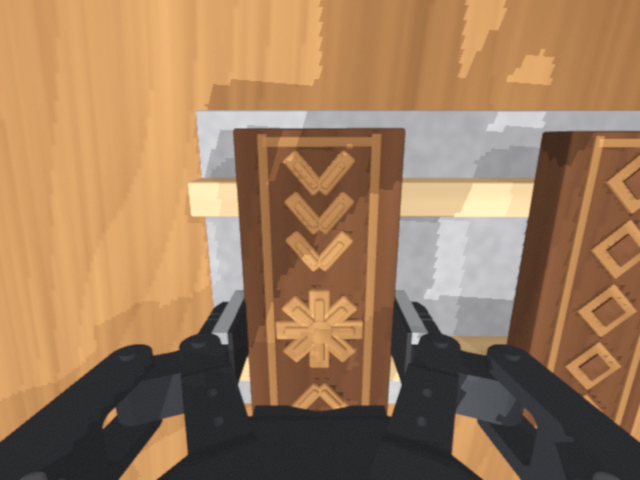

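The panel is held level over the free place, its rosette at (320,328) and parallel to the dry panel at (590,260). I lower it gently.

Request:
send_rows(
  rows=[
    {"x": 0, "y": 0, "z": -0.5, "roll": 0, "claw": 0.5},
    {"x": 0, "y": 0, "z": -1.0, "roll": 0, "claw": 0.5},
    {"x": 0, "y": 0, "z": -1.4, "roll": 0, "claw": 0.5},
    {"x": 0, "y": 0, "z": -1.6, "roll": 0, "claw": 0.5},
    {"x": 0, "y": 0, "z": -1.75, "roll": 0, "claw": 0.5},
  ],
)

```text
clock: 20.25
eef_pos: [520.9, 4.8, 43.3]
tool_rot: [-3.141, 0.001, 1.648]
force: [-7.3, -0.5, 29.0]
width: 56.4
```

Request:
send_rows(
  rows=[
    {"x": 0, "y": 0, "z": 0, "roll": 0, "claw": 0.5},
    {"x": 0, "y": 0, "z": 0, "roll": 0, "claw": 0.5},
    {"x": 0, "y": 0, "z": 0, "roll": 0, "claw": 0.5},
    {"x": 0, "y": 0, "z": 0, "roll": 0, "claw": 0.5},
  ],
)

```text
clock: 20.58
eef_pos: [520.9, 4.8, 43.4]
tool_rot: [-3.142, 0.001, 1.648]
force: [-2.4, -1.0, 9.7]
width: 56.7
```

Contact is made and the panel is resting on the stickers. I open the gripper slightly and rise.

Request:
send_rows(
  rows=[
    {"x": 0, "y": 0, "z": 0, "roll": 0, "claw": 0.28},
    {"x": 0, "y": 0, "z": 0, "roll": 0, "claw": 0.2},
    {"x": 0, "y": 0, "z": 0, "roll": 0, "claw": 0.15},
    {"x": 0, "y": 0, "z": 0, "roll": 0, "claw": 0.15},
    {"x": 0, "y": 0, "z": 0, "roll": 0, "claw": 0.15},
  ],
)

```text
clock: 21.0
eef_pos: [521.1, 4.9, 42.4]
tool_rot: [-3.141, -0.0, 1.648]
force: [0.9, 0.5, 0.1]
width: 72.2
```

Request:
send_rows(
  rows=[
    {"x": 0, "y": 0, "z": 1, "roll": 0, "claw": 0.15},
    {"x": 0, "y": 0, "z": 3, "roll": 0, "claw": 0.15},
    {"x": 0, "y": 0, "z": 6, "roll": 0, "claw": 0.15},
    {"x": 0, "y": 0, "z": 9, "roll": 0, "claw": 0.15},
  ],
)

```text
clock: 21.33
eef_pos: [520.4, 5.0, 133.5]
tool_rot: [-3.14, -0.0, 1.648]
force: [0.3, -0.6, -0.0]
width: 72.3
```

Request:
send_rows(
  rows=[
    {"x": 0, "y": 4, "z": 0, "roll": -6, "claw": 0.15},
    {"x": 0, "y": 8, "z": 0, "roll": -12, "claw": 0.15},
    {"x": 0, "y": 12, "z": 0, "roll": -18, "claw": 0.15},
    {"x": 0, "y": 16, "z": 0, "roll": -24, "claw": 0.15},
    {"x": 0, "y": 20, "z": 0, "roll": -30, "claw": 0.15},
  ],
)

```text
clock: 21.75
eef_pos: [521.0, 206.7, 133.4]
tool_rot: [3.141, -0.001, 1.119]
force: [0.5, 0.1, -0.5]
width: 72.6
```

```bash
python3 - <<'E'
from h import *
im,p=cloud("top"); cv2.imwrite("pics/t2.png",im); z=p[...,2]
b=loc(p,580.6,9.1,4.35); 
for n,x in (("panel",-60),("dry",65)):
    m=(abs(b[...,0]-x)<42)&(abs(b[...,1])<95)&(z>44)&(z<66)
    print(n,rect(b,m),np.percentile(z[m],[5,50,95]).round(1))
t=loc(p,505.4,301.8,-4.9); m=(abs(t[...,0])<90)&(abs(t[...,1])<75)&(z>45)&(z<62)
k,lab,st,ce=cv2.connectedComponentsWithStats(m.astype(np.uint8))
for i in range(1,k):
    if st[i,4]>60: print(st[i,4],rect(p,lab==i),np.percentile(z[lab==i],[5,50,95]))
print(ctrl.read_state()["eef_pos"])
E
```

```text
panel (((-60.74205017089844, 0.5152130126953125), (57.88626480102539, 150.23681640625), 0.1798698604106903), 1483) [48.  53.2 58.8]
dry (((64.83479309082031, 0.07135009765625), (58.80647277832031, 150.45635986328125), 0.0533108152449131), 1478) [47.6 53.3 58.9]
[519.76602576 219.99880955 133.78866806]
```

View pics/t2.png

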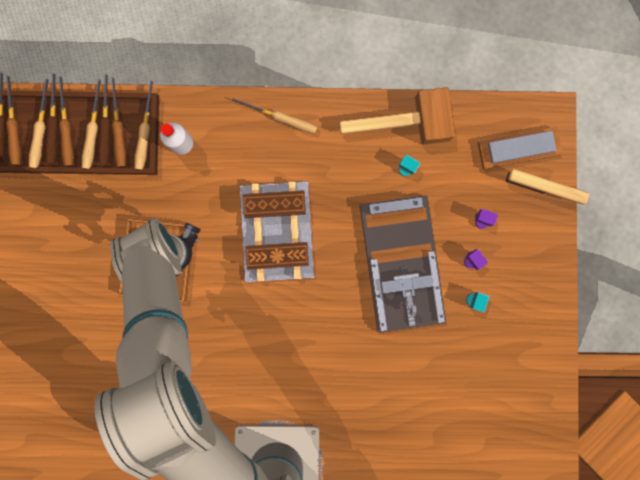

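The top view shows the panel at (277,255) in the free place. Measured, it is at board x -60.7, y 0.5, turned about 0.2°. The dry panel at (274,205) is unmoved and the clamp is open and empty. Now the square caul.

Request:
send_rows(
  rows=[
    {"x": 0.5, "y": 1.9, "z": 0, "roll": -7, "claw": 0.1},
    {"x": 1, "y": 3.8, "z": 0, "roll": -14, "claw": 0.1},
    {"x": 1.5, "y": 5.7, "z": 0, "roll": -21, "claw": 0.1},
    {"x": 2.0, "y": 7.6, "z": 0, "roll": -28, "claw": 0.1},
    {"x": 2.4, "y": 9.3, "z": 0, "roll": -35, "claw": 0.1},
  ],
)

```text
clock: 22.22
eef_pos: [545.2, 299.4, 133.2]
tool_rot: [-3.141, -0.001, 0.509]
force: [-0.3, 0.6, -0.1]
width: 76.8
```

Request:
send_rows(
  rows=[
    {"x": 0, "y": 0, "z": 0, "roll": -7, "claw": 0.1},
    {"x": 0, "y": 0, "z": 0, "roll": -14, "claw": 0.1},
    {"x": 0, "y": 0, "z": 0, "roll": -20.9, "claw": 0.1},
    {"x": 0, "y": 0, "z": -1.5, "roll": -20.9, "claw": 0.1},
    {"x": 0, "y": 0, "z": -3.0, "roll": -20.9, "claw": 0.1},
  ],
)

```text
clock: 22.63
eef_pos: [545.6, 298.5, 103.6]
tool_rot: [-3.14, -0.002, 0.149]
force: [0.9, 0.4, 0.6]
width: 76.5
```

```bash
python3 - <<'E'
from h import *
im,p=cloud("wrist");s=ctrl.read_state(); print(s["eef_pos"].round(1),s["tool_rot"].round(3),s["width"])
im,p=cloud("wrist");s=ctrl.read_state(); print(s["eef_pos"].round(1),s["tool_rot"].round(3)); cv2.imwrite("pics/w9.png",im)
z=p[...,2]; m=(abs(p[...,0]-545)<50)&(abs(p[...,1]-298)<50)&(z>45)&(z<62); print(rect(p,m))
E
```

```text
[543.4 297.5 100.1] [3.141 0.004 0.15 ] 76.74379646541114
[543.3 297.3 100.9] [3.141 0.004 0.149]
(((546.8654174804688, 296.6489562988281), (38.911338806152344, 60.09607696533203), 8.79990291595459), 7832)
```

View pics/w9.png

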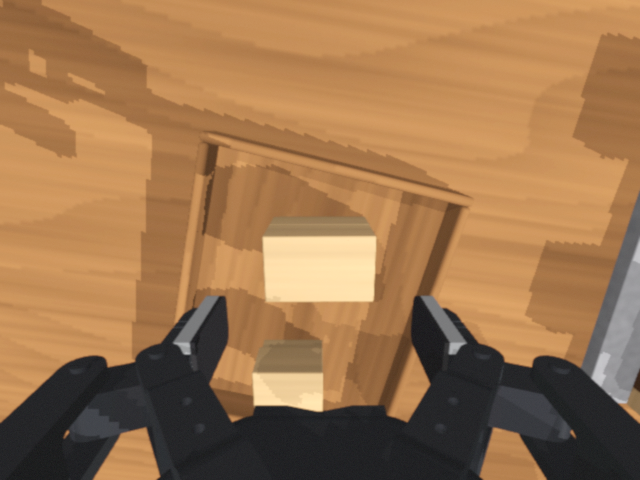

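The square caul is at (320,268), centred as before. I regrip it and take it back.

Request:
send_rows(
  rows=[
    {"x": 0, "y": 0, "z": -2.5, "roll": 0, "claw": 0.1},
    {"x": 0, "y": 0, "z": -4.5, "roll": 0, "claw": 0.1},
    {"x": 0, "y": 0, "z": -5.5, "roll": 0, "claw": 0.1},
    {"x": 0, "y": 0, "z": -5.95, "roll": 0, "claw": 0.1},
    {"x": 0, "y": 0, "z": -5.95, "roll": 0, "claw": 0.1},
  ],
)

```text
clock: 23.15
eef_pos: [544.9, 297.7, 42.8]
tool_rot: [3.141, 0.001, 0.149]
force: [-0.5, -0.7, -0.0]
width: 76.7
```

Request:
send_rows(
  rows=[
    {"x": 0, "y": 0, "z": 0, "roll": 0, "claw": 0.3},
    {"x": 0, "y": 0, "z": 0, "roll": 0, "claw": 0.5},
    {"x": 0, "y": 0, "z": 0, "roll": 0, "claw": 0.5},
    {"x": 0, "y": 0, "z": 0, "roll": 0, "claw": 0.5},
    {"x": 0, "y": 0, "z": 0, "roll": 0, "claw": 0.5},
  ],
)

```text
clock: 23.57
eef_pos: [546.3, 298.4, 44.6]
tool_rot: [-3.141, -0.003, 0.149]
force: [-0.7, -0.9, 6.0]
width: 58.5
```

Request:
send_rows(
  rows=[
    {"x": 0, "y": 0, "z": 1, "roll": 0, "claw": 0.5},
    {"x": 0, "y": 0, "z": 3, "roll": 0, "claw": 0.5},
    {"x": 0, "y": 0, "z": 6, "roll": 0, "claw": 0.5},
    {"x": 0, "y": 0, "z": 9.3, "roll": 0, "claw": 0.5},
    {"x": 0.4, "y": -3.6, "z": 9.3, "roll": 0, "claw": 0.5},
  ],
)

```text
clock: 23.98
eef_pos: [550.9, 273.2, 142.4]
tool_rot: [-3.131, -0.011, 0.16]
force: [2.6, 1.6, -0.8]
width: 58.7
```

Request:
send_rows(
  rows=[
    {"x": 0.4, "y": -4, "z": 0, "roll": 0, "claw": 0.5},
    {"x": 0.8, "y": -8, "z": 0, "roll": 0, "claw": 0.5},
    {"x": 1.2, "y": -12, "z": 0, "roll": 0, "claw": 0.5},
    {"x": 1.6, "y": -16, "z": 0, "roll": 0, "claw": 0.5},
    {"x": 2.1, "y": -20, "z": 0, "roll": 0, "claw": 0.5},
  ],
)

```text
clock: 24.4
eef_pos: [569.7, 60.2, 136.7]
tool_rot: [-3.142, 0.0, 0.149]
force: [0.8, 0.1, -1.4]
width: 58.7
```

Request:
send_rows(
  rows=[
    {"x": 0.4, "y": -4, "z": 0, "roll": 0, "claw": 0.5},
    {"x": 0.8, "y": -8, "z": 0, "roll": 0, "claw": 0.5},
    {"x": 1.2, "y": -12, "z": 0, "roll": 0, "claw": 0.5},
    {"x": 1.6, "y": -16, "z": 0, "roll": 0, "claw": 0.5},
    {"x": 2.1, "y": -20, "z": 0, "roll": 0, "claw": 0.5},
  ],
)

```text
clock: 24.82
eef_pos: [590.6, -140.0, 136.7]
tool_rot: [-3.141, 0.0, 0.148]
force: [0.3, 1.1, -0.2]
width: 58.6
```

Request:
send_rows(
  rows=[
    {"x": 0.5, "y": -4, "z": 0, "roll": 0, "claw": 0.5},
    {"x": 1.0, "y": -8, "z": 0, "roll": 0, "claw": 0.5},
    {"x": 1.5, "y": -12, "z": 0, "roll": 0, "claw": 0.5},
    {"x": 2.0, "y": -15.06, "z": 0, "roll": 0, "claw": 0.5},
    {"x": 2.0, "y": -15.06, "z": 0, "roll": 0, "claw": 0.5},
  ],
)

```text
clock: 25.23
eef_pos: [609.5, -299.7, 137.0]
tool_rot: [3.133, 0.0, 0.139]
force: [-0.5, -0.8, -0.5]
width: 58.4
```

Request:
send_rows(
  rows=[
    {"x": 0, "y": 0, "z": -2, "roll": 0, "claw": 0.5},
    {"x": 0, "y": 0, "z": -4, "roll": 0, "claw": 0.5},
    {"x": 0, "y": 0, "z": -5, "roll": 0, "claw": 0.5},
    {"x": 0, "y": 0, "z": -5.5, "roll": 0, "claw": 0.5},
    {"x": 0, "y": 0, "z": -5.5, "roll": 0, "claw": 0.5},
  ],
)

```text
clock: 25.65
eef_pos: [610.4, -287.9, 80.1]
tool_rot: [-3.14, 0.002, 0.149]
force: [-0.3, -0.9, -0.9]
width: 58.6
```

```bash
python3 - <<'E'
from h import *
for i in range(4):
    s=ctrl.read_state(); print(s["eef_pos"].round(1),s["tool_rot"].round(3),s["width"],loc(s["eef_pos"]).round(1)); im,p=cloud("wrist")
cv2.imwrite("pics/w10.png",im)
E
```

```text
[ 610.4 -287.9   80.1] [-3.14e+00  2.00e-03  1.49e-01] 58.62461245640526 [106.9   1.4  80.1]
[ 611.2 -288.4   81.1] [-3.141  0.     0.149] 58.46990523966103 [107.6   0.9  81.1]
[ 611.7 -288.7   81.8] [ 3.141e+00 -1.000e-03  1.490e-01] 58.10489831717671 [108.    0.5  81.8]
[ 611.9 -288.9   82.2] [ 3.14e+00 -2.00e-03  1.49e-01] 58.47590353823321 [108.2   0.2  82.2]
```

View pics/w10.png

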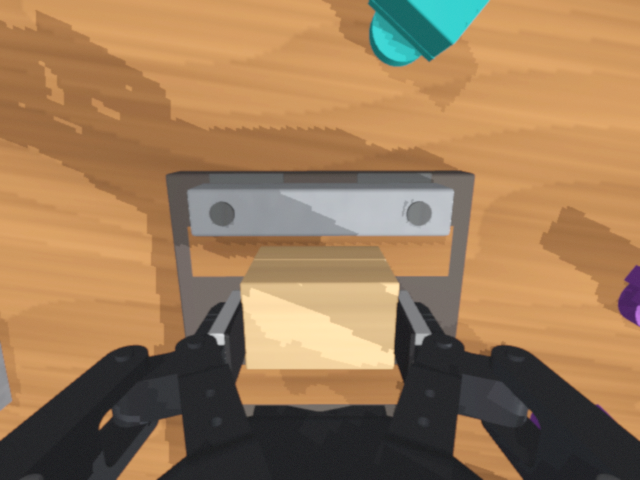

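The square caul at (320,315) is centred on the bed with a gap to the fixed jaw. I lower it gently.

Request:
send_rows(
  rows=[
    {"x": 0, "y": 0, "z": -0.8, "roll": 0, "claw": 0.5},
    {"x": 0, "y": 0, "z": -1.5, "roll": 0, "claw": 0.5},
    {"x": 0, "y": 0, "z": -2.0, "roll": 0, "claw": 0.5},
    {"x": 0, "y": 0, "z": -2.2, "roll": 0, "claw": 0.5},
    {"x": 0, "y": 0, "z": -2.4, "roll": 0, "claw": 0.5},
  ],
)

```text
clock: 26.27
eef_pos: [610.4, -288.3, 58.5]
tool_rot: [-3.14, 0.002, 0.149]
force: [-8.7, 4.5, 28.6]
width: 58.3
```

Request:
send_rows(
  rows=[
    {"x": 0, "y": 0, "z": 0, "roll": 0, "claw": 0.5},
    {"x": 0, "y": 0, "z": 0, "roll": 0, "claw": 0.5},
    {"x": 0, "y": 0, "z": 0, "roll": 0, "claw": 0.5},
    {"x": 0, "y": 0, "z": 0, "roll": 0, "claw": 0.25},
    {"x": 0, "y": 0, "z": 0, "roll": 0, "claw": 0.15},
  ],
)

```text
clock: 26.68
eef_pos: [611.3, -288.8, 57.1]
tool_rot: [3.141, -0.0, 0.148]
force: [0.3, -0.6, 0.5]
width: 72.4
```

Request:
send_rows(
  rows=[
    {"x": 0, "y": 0, "z": 0, "roll": 0, "claw": 0.1},
    {"x": 0, "y": 0, "z": 0, "roll": 0, "claw": 0.1},
    {"x": 0, "y": 0, "z": 2, "roll": 0, "claw": 0.1},
    {"x": 0, "y": 0, "z": 5, "roll": 0, "claw": 0.1},
    {"x": 0, "y": 0, "z": 8, "roll": 0, "claw": 0.15},
  ],
)

```text
clock: 27.1
eef_pos: [610.3, -288.3, 136.4]
tool_rot: [-3.14, 0.003, 0.149]
force: [0.5, -0.6, 0.3]
width: 72.7
```

Request:
send_rows(
  rows=[
    {"x": -1, "y": 4, "z": 0, "roll": 0, "claw": 0.25},
    {"x": -2, "y": 8, "z": 0, "roll": 0, "claw": 0.25},
    {"x": -3, "y": 12, "z": 0, "roll": 0, "claw": 0.25},
    {"x": -4, "y": 16, "z": 0, "roll": 0, "claw": 0.25},
    {"x": -5, "y": 20, "z": 0, "roll": 0, "claw": 0.25},
  ],
)

```text
clock: 27.52
eef_pos: [560.4, -87.1, 137.0]
tool_rot: [-3.141, -0.0, 0.148]
force: [1.4, 0.7, -0.2]
width: 63.8
```

```bash
python3 - <<'E'
from h import *
im,p=cloud("top"); l=loc(p); m=(abs(l[...,0]-111)<40)&(abs(l[...,1])<45)&(l[...,2]>58)&(l[...,2]<78)
print("sq",rect(l,m),np.percentile(l[m],[2,50,98],axis=0).round(1).tolist())
z=p[...,2]; t=loc(p,505.4,301.8,-4.9); m=(abs(t[...,0])<90)&(abs(t[...,1])<75)&(z>45)&(z<62); print("round in tray",m.sum(),rect(p,m))
s=ctrl.read_state();print(s["eef_pos"].round(1))
E
```

```text
sq (((106.35249328613281, 1.8401813507080078), (38.19379806518555, 60.351600646972656), 0.03240177035331726), 405) [[87.6, -26.6, 60.8], [105.9, 2.6, 68.5], [124.3, 31.6, 75.6]]
round in tray 220 (((464.07354736328125, 305.5660095214844), (28.943201065063477, 44.08461380004883), 7.830665111541748), 220)
[558.  -75.1 136.4]
```

Request:
send_rows(
  rows=[
    {"x": -1, "y": 4, "z": 0, "roll": 0, "claw": 0.25},
    {"x": -2, "y": 8, "z": 0, "roll": 0, "claw": 0.25},
    {"x": -3, "y": 12, "z": 0, "roll": 0, "claw": 0.25},
    {"x": -4, "y": 16, "z": 0, "roll": 0, "claw": 0.25},
    {"x": -5, "y": 20, "z": 0, "roll": 0, "claw": 0.25},
  ],
)

```text
clock: 27.98
eef_pos: [510.7, 112.9, 137.0]
tool_rot: [3.142, -0.0, 0.148]
force: [1.3, -0.7, -0.9]
width: 63.9
```

Request:
send_rows(
  rows=[
    {"x": -1, "y": 4, "z": 0, "roll": 0, "claw": 0.25},
    {"x": -2, "y": 8, "z": 0, "roll": 0, "claw": 0.25},
    {"x": -3, "y": 12, "z": 0, "roll": 0, "claw": 0.25},
    {"x": -4, "y": 16, "z": 0, "roll": 0, "claw": 0.25},
    {"x": -4.8, "y": 19.36, "z": 0, "roll": 0, "claw": 0.25},
  ],
)

```text
clock: 28.4
eef_pos: [462.0, 308.3, 136.9]
tool_rot: [-3.141, 0.0, 0.151]
force: [0.5, 1.7, -0.2]
width: 64.0
```

Request:
send_rows(
  rows=[
    {"x": 0, "y": 0, "z": -2, "roll": 0, "claw": 0.25},
    {"x": 0, "y": 0, "z": -4, "roll": 0, "claw": 0.25},
    {"x": 0, "y": 0, "z": -4, "roll": 0, "claw": 0.25},
  ],
)

```text
clock: 28.65
eef_pos: [460.9, 304.7, 93.9]
tool_rot: [3.139, 0.005, 0.151]
force: [-0.2, -1.2, -0.7]
width: 63.6
```

Request:
send_rows(
  rows=[
    {"x": 0, "y": 0, "z": -2.5, "roll": 0, "claw": 0.25},
    {"x": 0, "y": 0, "z": -4, "roll": 0, "claw": 0.25},
    {"x": 0, "y": 0, "z": -4.8, "roll": 0, "claw": 0.25},
    {"x": 0, "y": 0, "z": -5.2, "roll": 0, "claw": 0.25},
    {"x": 0, "y": 0, "z": -5.2, "roll": 0, "claw": 0.25},
  ],
)

```text
clock: 29.07
eef_pos: [463.4, 304.4, 44.9]
tool_rot: [3.141, 0.001, 0.148]
force: [0.8, -0.3, 0.6]
width: 63.9
```

Request:
send_rows(
  rows=[
    {"x": 0, "y": 0, "z": 0, "roll": 0, "claw": 0.45},
    {"x": 0, "y": 0, "z": 0, "roll": 0, "claw": 0.7},
    {"x": 0, "y": 0, "z": 0, "roll": 0, "claw": 0.7},
    {"x": 0, "y": 0, "z": 0, "roll": 0, "claw": 0.7},
    {"x": 0, "y": 0, "z": 0, "roll": 0, "claw": 0.7},
  ],
)

```text
clock: 29.48
eef_pos: [464.2, 305.3, 46.3]
tool_rot: [-3.141, -0.003, 0.148]
force: [0.3, -0.5, 7.1]
width: 40.7
```

Request:
send_rows(
  rows=[
    {"x": 0, "y": 0, "z": 1, "roll": 0, "claw": 0.7},
    {"x": 0, "y": 0, "z": 3, "roll": 0, "claw": 0.7},
    {"x": 0, "y": 0, "z": 6, "roll": 0, "claw": 0.7},
    {"x": 0, "y": 0, "z": 9.2, "roll": 0, "claw": 0.7},
    {"x": 0, "y": 0, "z": 9.2, "roll": 0, "claw": 0.7},
  ],
)

```text
clock: 29.9
eef_pos: [466.2, 306.6, 142.9]
tool_rot: [-3.137, -0.009, 0.148]
force: [0.9, 1.0, -0.8]
width: 40.8
```

Request:
send_rows(
  rows=[
    {"x": 0.5, "y": -4, "z": 0, "roll": 0, "claw": 0.7},
    {"x": 1, "y": -8, "z": 0, "roll": 0, "claw": 0.7},
    {"x": 1.5, "y": -12, "z": 0, "roll": 0, "claw": 0.7},
    {"x": 2, "y": -16, "z": 0, "roll": 0, "claw": 0.7},
    {"x": 2.5, "y": -20, "z": 0, "roll": 0, "claw": 0.7},
  ],
)

```text
clock: 30.32
eef_pos: [487.8, 103.3, 137.4]
tool_rot: [-3.142, -0.0, 0.149]
force: [1.2, 0.2, 0.1]
width: 40.9
```

Request:
send_rows(
  rows=[
    {"x": 0.5, "y": -4, "z": 0, "roll": 0, "claw": 0.7},
    {"x": 1, "y": -8, "z": 0, "roll": 0, "claw": 0.7},
    {"x": 1.5, "y": -12, "z": 0, "roll": 0, "claw": 0.7},
    {"x": 2, "y": -16, "z": 0, "roll": 0, "claw": 0.7},
    {"x": 2.5, "y": -20, "z": 0, "roll": 0, "claw": 0.7},
  ],
)

```text
clock: 30.73
eef_pos: [512.8, -96.9, 137.4]
tool_rot: [-3.141, -0.0, 0.149]
force: [0.7, 0.7, -0.4]
width: 40.8
```

Request:
send_rows(
  rows=[
    {"x": 0.5, "y": -4, "z": 0, "roll": 0, "claw": 0.7},
    {"x": 1, "y": -8, "z": 0, "roll": 0, "claw": 0.7},
    {"x": 1.5, "y": -12, "z": 0, "roll": 0, "claw": 0.7},
    {"x": 2, "y": -16, "z": 0, "roll": 0, "claw": 0.7},
    {"x": 2.5, "y": -20, "z": 0, "roll": 0, "claw": 0.7},
  ],
)

```text
clock: 31.15
eef_pos: [537.8, -296.9, 137.4]
tool_rot: [-3.141, 0.0, 0.148]
force: [1.1, -0.1, 0.4]
width: 40.8
```

Request:
send_rows(
  rows=[
    {"x": 0, "y": -0.5, "z": 0, "roll": 0.5, "claw": 0.7},
    {"x": 0, "y": -0.5, "z": -2, "roll": 0.5, "claw": 0.7},
    {"x": 0, "y": -0.5, "z": -4, "roll": 0.5, "claw": 0.7},
    {"x": 0, "y": -0.5, "z": -5.5, "roll": 0.5, "claw": 0.7},
    {"x": 0, "y": -0.5, "z": -5.5, "roll": 0.5, "claw": 0.7},
  ],
)

```text
clock: 31.57
eef_pos: [535.8, -298.5, 79.2]
tool_rot: [-3.138, 0.005, 0.157]
force: [-0.8, 0.7, -0.3]
width: 41.1
```

Request:
send_rows(
  rows=[
    {"x": 0, "y": 0, "z": -0.8, "roll": 0, "claw": 0.7},
    {"x": 0, "y": 0, "z": -1.4, "roll": 0, "claw": 0.7},
    {"x": 0, "y": 0, "z": -1.8, "roll": 0, "claw": 0.7},
    {"x": 0, "y": 0, "z": -2.1, "roll": 0, "claw": 0.7},
    {"x": 0, "y": 0, "z": -2.25, "roll": 0, "claw": 0.7},
  ],
)

```text
clock: 31.98
eef_pos: [538.4, -300.1, 60.3]
tool_rot: [3.142, -0.0, 0.157]
force: [-3.2, 1.4, 15.2]
width: 40.8
```

Request:
send_rows(
  rows=[
    {"x": 0, "y": 0, "z": 0, "roll": 0, "claw": 0.7},
    {"x": 0, "y": 0, "z": 0, "roll": 0, "claw": 0.7},
    {"x": 0, "y": 0, "z": 0, "roll": 0, "claw": 0.7},
  ],
)

```text
clock: 32.23
eef_pos: [538.4, -300.1, 60.3]
tool_rot: [3.141, -0.001, 0.157]
force: [-1.5, 0.9, 5.7]
width: 40.5
```

Request:
send_rows(
  rows=[
    {"x": 0, "y": 0, "z": 0, "roll": 0, "claw": 0.45},
    {"x": 0, "y": 0, "z": 0, "roll": 0, "claw": 0.35},
    {"x": 0, "y": 0, "z": 0, "roll": 0, "claw": 0.3},
    {"x": 0, "y": 0, "z": 0, "roll": 0, "claw": 0.3},
  ],
)

```text
clock: 32.57
eef_pos: [538.2, -300.2, 59.4]
tool_rot: [3.141, -0.0, 0.157]
force: [-0.0, -0.7, -0.2]
width: 59.4
```

Request:
send_rows(
  rows=[
    {"x": 0, "y": 0, "z": 1, "roll": 0, "claw": 0.3},
    {"x": 0, "y": 0, "z": 3, "roll": 0, "claw": 0.3},
    {"x": 0, "y": 0, "z": 6, "roll": 0, "claw": 0.3},
    {"x": 0, "y": 0, "z": 9, "roll": 0, "claw": 0.3},
    {"x": 0, "y": 0, "z": 12, "roll": 0, "claw": 0.3},
  ],
)

```text
clock: 32.98
eef_pos: [537.9, -300.0, 181.3]
tool_rot: [-3.142, 0.0, 0.157]
force: [0.1, -0.1, 0.4]
width: 59.9
```

Request:
send_rows(
  rows=[
    {"x": -1, "y": 4, "z": 0, "roll": 0, "claw": 0.3},
    {"x": -2, "y": 8, "z": 0, "roll": 0, "claw": 0.3},
    {"x": -3, "y": 12, "z": 0, "roll": 0, "claw": 0.3},
    {"x": -4, "y": 16, "z": 0, "roll": 0, "claw": 0.3},
    {"x": -5, "y": 20, "z": 0, "roll": 0, "claw": 0.3},
  ],
)

```text
clock: 33.4
eef_pos: [487.6, -98.6, 180.4]
tool_rot: [3.141, -0.001, 0.157]
force: [1.0, 1.2, 0.5]
width: 59.6
```

Request:
send_rows(
  rows=[
    {"x": -1, "y": 4, "z": 0, "roll": 0, "claw": 0.3},
    {"x": -2, "y": 8, "z": 0, "roll": 0, "claw": 0.3},
    {"x": -3, "y": 12, "z": 0, "roll": 0, "claw": 0.3},
    {"x": -4, "y": 16, "z": 0, "roll": 0, "claw": 0.3},
    {"x": -5, "y": 20, "z": 0, "roll": 0, "claw": 0.3},
  ],
)

```text
clock: 33.82
eef_pos: [437.6, 101.7, 180.3]
tool_rot: [-3.141, -0.001, 0.157]
force: [1.1, 0.9, -0.5]
width: 59.7
```

Request:
send_rows(
  rows=[
    {"x": 0, "y": 4, "z": 0, "roll": 0, "claw": 0.3},
    {"x": 0, "y": 8, "z": 0, "roll": 0, "claw": 0.3},
    {"x": 0, "y": 12, "z": 0, "roll": 0, "claw": 0.3},
    {"x": 0, "y": 12, "z": 0, "roll": 0, "claw": 0.3},
    {"x": 0, "y": 12, "z": 0, "roll": 0, "claw": 0.3},
  ],
)

```text
clock: 34.23
eef_pos: [437.8, 223.0, 180.0]
tool_rot: [-3.14, -0.001, 0.163]
force: [-0.4, -1.1, -1.0]
width: 59.4
```

```bash
python3 - <<'E'
from h import *
im,p=cloud("top"); l=loc(p); z=p[...,2]
for n,x,r in (("sq",108,35),("round",33,28)):
    m=(abs(l[...,0]-x)<r)&(abs(l[...,1])<45)&(z>58)&(z<78); print(n,rect(l,m),np.percentile(z[m],[5,50,95]).round(1))
m=(abs(abs(l[...,1])-45)<10)&(z>36)&(z<50)&(l[...,0]>-100)&(l[...,0]<20);print("jaw",np.percentile(l[m,0],[3,97]).round(1))
b=loc(p,580.6,9.1,4.35)
for n,x in (("panel",-60),("dry",65)):
    m=(abs(b[...,0]-x)<42)&(abs(b[...,1])<95)&(z>44)&(z<66); print(n,rect(b,m))
im,_=ctrl.get_image("scene"); cv2.imwrite("pics/s2.png",im); print(ctrl.read_state()["eef_pos"])
E
```

```text
sq (((106.13919830322266, 1.4658470153808594), (38.14472961425781, 60.87109375), 0.2676391899585724), 404) [63.  68.2 74.1]
round (((33.948543548583984, 0.5062904357910156), (28.79154396057129, 42.696617126464844), 0.22039079666137695), 216) [63.4 68.6 73.6]
jaw [-63.1 -36.6]
panel (((-60.7634391784668, 0.6681365966796875), (57.852882385253906, 150.6044921875), 0.14020180702209473), 1482)
dry (((64.7170181274414, -0.176055908203125), (58.786495208740234, 150.03294372558594), 0.06396152824163437), 1479)
[438.07773774 219.05175449 179.81836989]
```

View pics/s2.png

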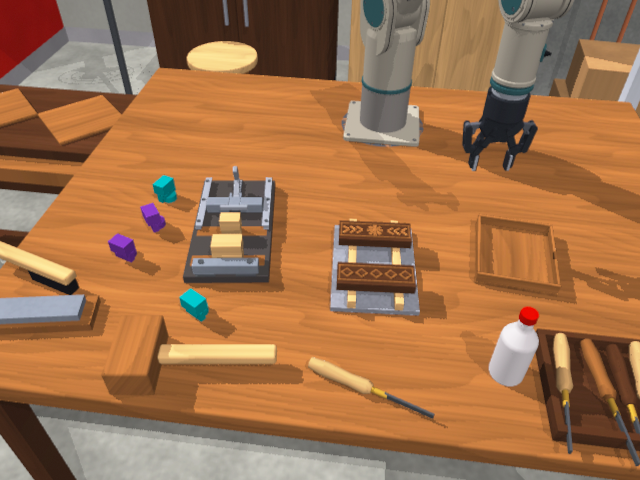

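The scene view shows both cauls back on the bed at (227,245) and (230,222), with the jaw back. The panel is on the stickers at (375,233), the tray is empty, and the arm is clear of everything. I hand in.

```bash
python3 -c "
from cell import ctrl
print(ctrl.finish_job())"
```

```text
the job is handed in; nothing more can be done
None
```

The job is done and handed in at about 34 s of robot time; the hand-in reports no verdict. I lifted the pawl, pulled the jaw back and set both cauls in the tray. I then laid the panel on the stickers and put both cauls back on the bed with the clamp left open.

Last checks, from the top camera:

| Thing | Measured | Target |
|---|---|---|
| Panel (board frame) | x -60.8, y 0.7 mm, turned about 0.1° | x -60, y 0 |
| Dry panel (board frame) | x 64.7, y -0.2 mm, within measuring noise of its start | x 65, y 0 |
| Square caul origin (clamp frame) | x about 110, y 1.5 mm, turned about 0.3° | x 98.5 to 124.5 |
| Round caul origin (clamp frame) | x about 25, y 0.5 mm, turned about 0.2° | x 12 to 38 |
| Jaw travel | about 44 mm | at least 30 mm |

- **Square caul clearance:** it stands about 5.5 mm clear of the fixed jaw, within the 3 to 6 mm asked but near the top of it.
- **Force spike:** setting the round caul into the tray gave a brief 94 N at the wrist, under the 120 N limit. Later set-downs were slower and stayed below 30 N.
- **Camera disagreement:** the wrist camera read up to about 7 mm off the top camera while the arm was settling. I relied on the top camera and on repeat readings at rest.
- **Pictures:** I viewed 14.

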